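Clear the setting block and close the end-cap mould, holding it pressed

TASK

Take the steel setting block off the lower mould half and put it back, standing, fully down in its own slot in the wooden holder with the rectangular opening, and let go of it. Then pick up the loose upper mould half by its rib, seat it fully home on the two dowels of the lower half, and push the closed pair down about 5 mm against the nest's springs; finish while still holding it pressed down like that, without letting go. Leave the round gauge, the filter can and the filter element where they are.

Things in the scene. Friction and masses are not known exactly. Their poses are not given: they have to be found in the camera images.
- setting_block: Plain steel block 50 (x) x 24 (y) x 56 (z) mm, 0.4 kg, two dark dots on top. It starts standing on the middle of the lower mould half, up to about 0.2 rad askew to it. Origin: centre of its underside, z up. Grip it across its 24 mm width in its upper half. It fits its slot either way round.
- slot (a point): Centre of the floor of the block's own slot: rectangular opening 54 (x) x 28 (y) mm, 20 mm deep, in a fixed light wooden holder 84 x 60 x 26 mm (x, y, z); floor 6 mm above the table. x along the slot, z up. A paper tag with a dark rectangle lies beside it. It stands at the robot's left, nearer or farther, swapped at random with an alike holder with a round hole.
- upper: Loose upper mould half, aluminium, about 0.55 kg: plate 130 (x) x 90 (y) x 20 (z) mm, two through holes of 13 mm diameter at x = +-48 mm, y = 0, and on its middle a grip rib 56 (x) x 22 (y) mm, top 54 mm above the underside. Origin: centre of the underside, z up. Starts flat on the table at the right. Grip the rib across its 22 mm from above. Fits the dowels either way round.
- lower_face (a point): Centre of the top face of the lower mould half (aluminium, 130 (x) x 90 (y) x 20 mm, on springs in the nest); 46 mm above the table when unpressed. Two dark steel dowels stand on it at x = +-48 mm, y = 0: 10 mm diameter for 11 mm, then tapering to 4 mm at 18 mm above the face. x from dowel to dowel, z up. The upper half is home with its underside flat on this face, origin at this point.
- lower (a joint): How far the lower mould half is pressed down into the nest, m: 0 unpressed, at most 0.010. The springs are preloaded so that the mould halves' own weight does not move it: on top of the upper half's weight it takes some 3 to 6 N to start it moving, then 1.2 N more per mm.
- nest: Fixed steel nest that carries the lower mould half on four springs: base plate 170 (x) x 120 (y) x 12 (z) mm, with two 12 mm round posts, 38 mm high, at its x ends. Origin: centre of its underside on the table; x from dowel to dowel.
- round_gauge: Bystander: steel cylinder, 34 mm diameter, 52 mm high, standing in the round hole of the other wooden holder (84 x 60 x 26 mm). Origin: centre of its underside, 6 mm above the table.
- can: Bystander: brassy plated filter can, 94 mm diameter, 131 mm high with a narrower neck, standing on the table at the right, beyond the upper half. Origin: centre of its underside.
- element: Bystander: white filter element, upright cylinder 68 mm diameter, 70 mm high, standing on the table beyond the nest. Origin: centre of its underside.

How it is judged (in metres and radians):
On the way, in this order (a step that is already met when the one before it is completed fails the run):
1. the setting block stands fully down in its own slot, let go (horizontal distance between setting_block and slot below 0.005 m and z of setting_block in the frame of slot below 0.003 m and angle between setting_block's own z axis and vertical below 0.08 rad and contact force between setting_block and the fingers below 0.1 N), for 0.2 s.
2. the upper mould half is fully home on both dowels (horizontal distance between upper and lower_face below 0.003 m and z of upper in the frame of lower_face below 0.002 m and angle between the x axis of upper and the x axis of lower_face, either way round below 0.06 rad and angle between the z axis of upper and the z axis of lower_face, either way round below 0.03 rad), for 0.2 s.
At the end, for the whole second after the job is handed in: Block released, upright in its slot (5 mm sideways, 3 mm off the floor, 0.08 rad). Upper half on the lower (3 mm sideways, 2 mm gap, 0.06 rad yaw either way round, 0.03 rad tilt), fingers on it, still, lower half kept pressed down over 3 mm, over 8 N between the halves (all of step 1 and all of step 2 and linear speed of each of setting_block, upper below 0.02 m/s and value of joint lower above 0.003 m and contact force between upper and nest above 8 N and contact force between upper and the fingers above 2 N); the arm keeps its last pose, push and grip.
It fails at once if the round gauge was disturbed (moved more than 20 mm) (distance of round_gauge from where it was at the start of the episode above 0.02 m).
It fails at once if the filter can was disturbed (moved more than 30 mm) (distance of can from where it was at the start of the episode above 0.03 m).
It fails at once if the filter element was disturbed (moved more than 30 mm) (distance of element from where it was at the start of the episode above 0.03 m).
It also fails if it takes over 67 s, if anything falls off the work surface, if the arm or the gripper's body presses on something with over 40 N, if the wrist force passes 120 N, or if a joint passes its speed limit or range.

ROBOT

A 7-joint arm with a two-finger parallel gripper is mounted at the origin on the work surface. World frame = base frame: x ahead of the robot, y to its left, z up, the work surface at z = 0. Lengths are in m, angles in degrees, forces in N, time in s.
With the tool pointing down it reaches from about 0.425 to 0.875 m from the base axis. Payload 4.7 kg.
Tool frame: the origin (TCP) lies between the finger pads; the fingertips stand 25 mm ahead of it and the grasp point (between the pads) lies 6 mm ahead of it (env.tip_reach is the distance from the TCP to the fingertips, in m); z points along the fingers, y is the direction in which the jaws open and shut (so a half turn about z gives the same grasp; the last joint's range is limited). The gripper opens to 87 mm and grips with 3 to 60 N. Pads are 19 mm wide; open, the fingers measure 117 mm over their backs; the gripper's body (75 mm by 190 mm) begins 51 mm behind the grasp point.
Start: joints at [77.928, 18.392, -4.016, 83.108, 1.295, 78.541, -3.26], TCP at [0.145, -0.634, 0.248] pointing down, gripper open.
Joint ranges: [-163.93, 163.93], [-17.29, 119.83], [-79.2, 71.16], [3.27, 140.29], [-89.18, 269.18], [5.43, 117.66], [-154.24, 154.24]. Speed limits (degrees/s): [147.25, 147.25, 180, 180, 180, 180, 180].

INTERFACE

Orientations are given as [roll, pitch, yaw] about the fixed x, y, z axes, in that order (R = Rz(yaw) Ry(pitch) Rx(roll)).
In Python, from cell import env, viewer, job gives the robot as it stands.
- The arm moves only by the tool move_arm, never from a script. Its argument "steps" is a list of rows, each a list of 7 numbers: the finger opening in cm, from 0 to 8.7, then the shift along the tool's x, y, z in cm, then the turn, a rotation vector about the tool's x, y, z in rad. In form: [[fingers, tx, ty, tz, wx, wy, wz], ...]. A call has 1 to 5 rows; each row shifts and turns the commanded pose from where the row before left it, along the tool's axes as they then stand; what a row does not reach is not made up. A row lasts 1/12 s, in which the tool goes at most 41.7 mm and 7.16 degrees, less where a joint would pass 70% of its speed; a pose out of reach is approached as far as the arm can. A call is refused whole if a number of a shift passes 4.17 or a number of a turn 0.125, either way. A call with a gripper value outside its range is refused whole. The fingers move at their own pace and stop on an object; "force" is the grip in N (left out, the last holds). Time passes only in rows, so rows that do not move let the fingers close. It gives the time, the measured TCP pose, the force and the opening at its end, in the units of the state.
- env.get_obs(): the state, without advancing time (a new reading comes with each control period).
- viewer.read_camera(name): name is "scene" or "top" or "wrist"; returns a dict with "img" (400x640x3 uint8, red, green, blue), "vfov" (degrees; the focal length in pixels is half the picture's height over the tangent of half this angle, whatever the lens; pixels are square), "cx", "cy" (the principal point, pixels), "k1" (the pictures are not rectified: a ray, as slopes to the right and down, at radius r is drawn at 1 + k1 r^2 times it, then the intrinsics apply), "extrinsics" (4x4, takes a point from world to camera coordinates); the wrist camera has in their place "mount" (4x4, takes a point from camera to tool coordinates, whose origin is the TCP and whose axes are the flange's). Camera axes: x right, y down, z forward; pixel columns grow to the right and rows downward; lengths in m; the calibration is good to about 2 mm. A picture is of the moment at which its call begins: read the wrist's pose just before it. There is no depth.
- job.sign_off(): hands the job in, once; it reports no verdict.
The state is a dict: "time_s": time; "qpos": joint angles; "joint_velocities": joint speeds; "effort": joint torques, N m; "tool_pos": TCP position; "tool_rot": TCP orientation; "force": force on the tool from outside, world axes, zero at the start; "wrist_torque": the same for the moment, N m; "grip_width": finger opening in m.
Only numpy, scipy, OpenCV 4.12 (cv2) and the standard library are available. Lean on these libraries where they do the work, as an engineer would, in place of code of your own. Each camera call takes 0.05 s, during which the arm holds its last target.

## Working session

There is one attempt and no reset: what is moved stays moved. The work goes in short steps, Python scripts to look and compute and a tool call to move; the robot and the scene stay as the last step left them, time stands still between calls to the robot, and variables do not carry over. Pictures are saved under pics/ and viewed, and the job is handed in when it is done.

Besides the shell and the picture viewer there is one more tool, called after "Call:" by a JSON object that holds its "api" and its "payload". move_arm: Moves the arm, as the interface text tells. Its arguments: {"type":"object","properties":{"steps":{"type":"array"},"force":{"type":"number"}},"required":["steps"]}

```bash
mkdir -p pics; ls; python3 - <<'E'
from cell import env, viewer, job
import cv2
print(env.get_obs(), env.tip_reach)
for n in ["scene","top","wrist"]:
    d=viewer.read_camera(n); cv2.imwrite(f"pics/{n}0.png",d["img"][:,:,::-1])
    print(n,{k:v for k,v in d.items() if k!="img"})
E
```

```text
pics
{'time_s': 0.0, 'qpos': array([77.92945566, 18.43932053, -4.01442617, 83.1752079 ,  1.29552912,
       78.5389451 , -3.25913592]), 'joint_velocities': array([ 0.09435487, -0.02635761,  0.03645037,  0.03894931,  0.02555447,
        0.0476933 , -0.00857514]), 'effort': array([ 5.84190111e-04, -4.91289711e+01, -4.03626384e-01, -3.12526560e+01,
       -6.39874907e-02,  4.38158121e-02,  1.78639871e-04]), 'tool_pos': array([ 0.14470143, -0.63317826,  0.24645566]), 'tool_rot': array([-1.79891792e+02,  6.53632978e-03,  1.28802277e+01]), 'force': array([-0.43278333,  0.42277257, -0.37775858]), 'wrist_torque': array([-0.00822867,  0.02175421, -0.0106879 ]), 'grip_width': 0.0874112000545827} 0.025
scene {'vfov': 47.29632424863368, 'cx': 330.7684193143589, 'cy': 204.4315126995905, 'k1': -0.1281426652914968, 'extrinsics': array([[-3.53288487e-01,  9.35513970e-01, -9.25377587e-04,
         2.56480889e-01],
       [ 5.56919496e-01,  2.09520672e-01, -8.03705023e-01,
        -2.54819054e-01],
       [-7.51683391e-01, -2.84455092e-01, -5.95027210e-01,
         1.46397535e+00],
       [ 0.00000000
[... 201 characters left out ...]
.01409805, -0.99988046,  0.00634915, -0.05932626],
       [-0.97425182,  0.01230716, -0.22512646,  0.59043371],
       [ 0.2250214 , -0.00935952, -0.97430887,  1.07422609],
       [ 0.        ,  0.        ,  0.        ,  1.        ]])}
wrist {'vfov': 71.46562296151743, 'cx': 321.3059877575234, 'cy': 204.95258949764747, 'k1': -0.010494826495121474, 'mount': array([[ 5.86954345e-04, -9.58609040e-01, -2.84725067e-01,
         7.79325168e-02],
       [ 9.99999542e-01,  3.47560940e-04,  8.91312524e-04,
        -2.03298484e-04],
       [-7.55460931e-04, -2.84725459e-01,  9.58608806e-01,
        -1.36502329e-01],
       [ 0.00000000e+00,  0.00000000e+00,  0.00000000e+00,
         1.00000000e+00]])}
```

View pics/top0.png

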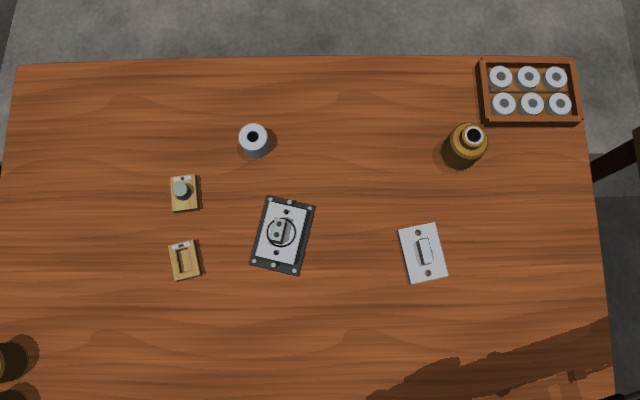

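View pics/scene0.png

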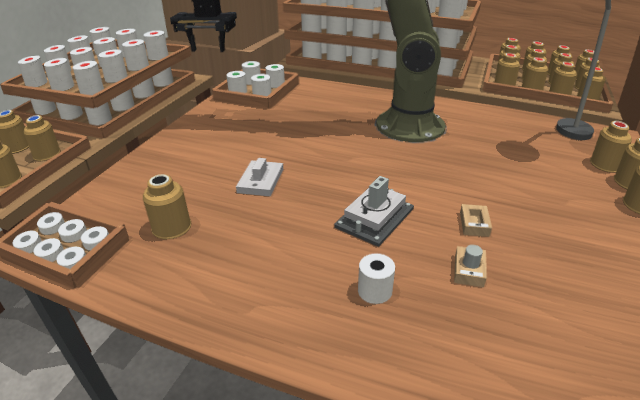

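View pics/wrist0.png

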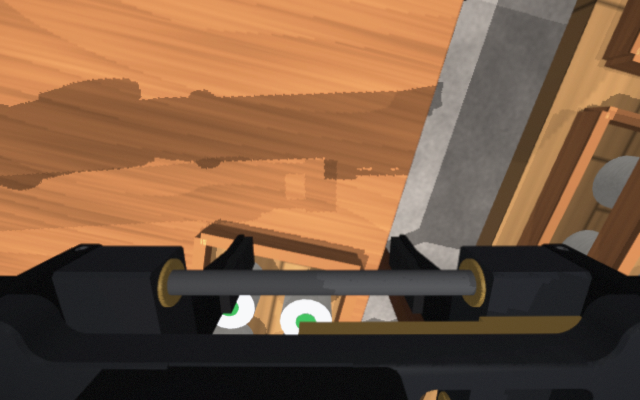

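```bash
cat > h.py <<'E'
from cell import env, viewer, job
import cv2, numpy as np
from scipy.spatial.transform import Rotation as R
def Kd(d):
    f=d["img"].shape[0]/2/np.tan(np.radians(d["vfov"]/2))
    return np.array([[f,0,d["cx"]],[0,f,d["cy"]],[0,0,1]]), np.array([d["k1"],0,0,0])
def T_tool(o):
    T=np.eye(4); T[:3,:3]=R.from_euler('xyz',o["tool_rot"],degrees=True).as_matrix(); T[:3,3]=o["tool_pos"]; return T
def cam(n):
    o=env.get_obs(); d=viewer.read_camera(n)
    d["wc"]=np.linalg.inv(d["extrinsics"]) if n!="wrist" else T_tool(o)@d["mount"]
    d["o"]=o
    return d
def ray(d,px,z):
    K,D=Kd(d); p=cv2.undistortPoints(np.array(px,float).reshape(-1,1,2),K,D,None,None,None).reshape(-1,2) if False else cv2.undistortPoints(np.array(px,float).reshape(-1,1,2),K,D).reshape(-1,2)
    r=np.c_[p,np.ones(len(p))]@d["wc"][:3,:3].T; c=d["wc"][:3,3]
    z=np.broadcast_to(z,len(p))
    return c+r*((z-c[2])/r[:,2])[:,None]
def proj(d,P):
    K,D=Kd(d); cw=np.linalg.inv(d["wc"]); rv=cv2.Rodrigues(cw[:3,:3])[0]
    return cv2.projectPoints(np.array(P,float).reshape(-1,1,3),rv,cw[:3,3],K,D)[0].reshape(-1,2)
def crop(img,x,y,w,h,s,name):
    cv2.imwrite(name,cv2.resize(img[y:y+h,x:x+w,::-1],None,fx=s,fy=s,interpolation=cv2.INTER_CUBIC))
E
python3 - <<'E'
from h import *
d=cam("top")
np.set_printoptions(precision=4,suppress=True)
print(d["wc"][:3,3])
print(ray(d,[[184,260],[184,191],[280,232],[423,252],[253,140],[465,150]],[0.026,.026,.1,.054,.07,.1]))
crop(d["img"],160,165,160,120,5,"pics/t1.png")
E
```

```text
[ 0.3327 -0.0565  1.1799]
[[ 0.446   0.248   0.026 ]
 [ 0.6096  0.2551  0.026 ]
 [ 0.4976  0.0209  0.1   ]
 [ 0.4545 -0.2981  0.054 ]
 [ 0.7192  0.087   0.07  ]
 [ 0.6799 -0.399   0.1   ]]
```

View pics/t1.png

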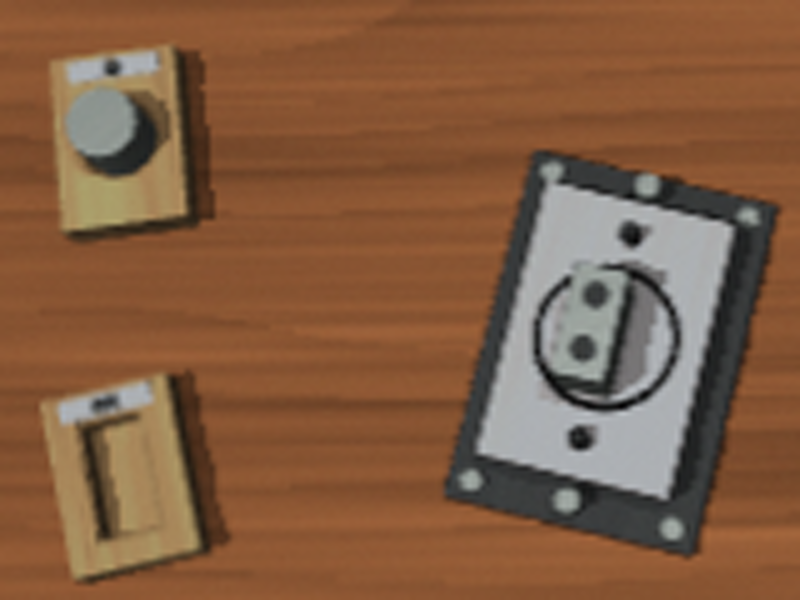

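```bash
cat >> h.py <<'E'
def plan(pos,yaw,o=None,vmax=4.0):
    """delta in tool axes (cm, rad) from measured pose to target pointing down; rows if yaw turned first/last"""
    o=o or env.get_obs(); T=T_tool(o)
    Rt=R.from_euler('xyz',[180,0,yaw],degrees=True)
    rv=R.from_matrix(T[:3,:3].T@Rt.as_matrix()).as_rotvec()
    dw=np.array(pos)-T[:3,3]
    t=T[:3,:3].T@dw*100
    t2=Rt.as_matrix().T@dw*100
    print("t=%.2f s tool"%o["time_s"],np.round(o["tool_pos"],4),np.round(o["tool_rot"],2),"w",np.round(o["grip_width"],4),"F",np.round(o["force"],1))
    print("shift cm now-axes",np.round(t,2)," target-axes",np.round(t2,2),"turn",np.round(rv,3))
E
python3 - <<'E'
from h import *
d=cam("top")
np.set_printoptions(precision=4,suppress=True)
c=lambda u,v:[160+(u-2)/5,165+(v-2)/5]
P=ray(d,[c(595,293),c(583,348)],.102); print(P,P.mean(0),np.degrees(np.arctan2(*(P[0]-P[1])[[1,0]])))
P=ray(d,[c(631,234),c(580,437)],.06); print(P,P.mean(0),np.degrees(np.arctan2(*(P[0]-P[1])[[1,0]])))
P=ray(d,[c(42,402),c(170,374),c(208,550),c(78,580)],.026); print(P,P.mean(0))
plan([.46,.03,.25],-13)
E
```

```text
[[0.5167 0.0239 0.102 ]
 [0.4926 0.029  0.102 ]] [0.5046 0.0264 0.102 ] -12.010319162667706
[[0.5508 0.0108 0.06  ]
 [0.4587 0.0335 0.06  ]] [0.5048 0.0221 0.06  ] -13.894908697393193
[[0.481  0.2872 0.026 ]
 [0.4937 0.2274 0.026 ]
 [0.4123 0.2068 0.026 ]
 [0.3989 0.2666 0.026 ]] [0.4465 0.247  0.026 ]
t=0.25 s tool [ 0.1448 -0.6334  0.247 ] [-179.95    0.     12.88] w 0.087 F [ 0.3  0.3 -0.6]
shift cm now-axes [ 45.51 -57.65  -0.25]  target-axes [ 15.79 -71.73  -0.3 ] turn [-0.001  0.     0.452]
```

Call:
{"api": "move_arm", "payload": {"steps": [[8.7, 4, 0, 0, 0, 0, 0], [8.7, 4, -0.5, 0, 0, 0, 0], [8.7, 4, -1, 0, 0, 0, 0], [8.7, 3.5, -2, 0, 0, 0, 0], [8.7, 2.5, -3, 0, 0, 0, 0]]}}

```text
time_s: 0.67
tool_pos: [0.3098, -0.5288, 0.2468]
tool_rot: [-180.0, -0.1, 13.0]
force: [0.7, 0.4, 0.3]
grip_width: 0.087
```

Call:
{"api": "move_arm", "payload": {"steps": [[8.7, 2, -3.5, 0, 0, 0, 0], [8.7, 2, -3.5, 0, 0, 0, 0], [8.7, 2, -3.5, 0, 0, 0, 0], [8.7, 2, -3.5, 0, 0, 0, 0], [8.7, 2, -3.5, 0, 0, 0, 0]]}}

```text
time_s: 1.08
tool_pos: [0.3645, -0.3353, 0.2475]
tool_rot: [180.0, 0.0, 12.9]
force: [1.0, -0.6, -0.4]
grip_width: 0.0871
```

Call:
{"api": "move_arm", "payload": {"steps": [[8.7, 2, -3.5, 0, 0, 0, 0], [8.7, 2, -3.5, 0, 0, 0, 0], [8.7, 2, -3.5, 0, 0, 0, 0], [8.7, 2, -3.5, 0, 0, 0, 0], [8.7, 2, -3.5, 0, 0, 0, 0]]}}

```text
time_s: 1.5
tool_pos: [0.4229, -0.1424, 0.2477]
tool_rot: [179.9, -0.0, 12.9]
force: [0.4, -0.6, 0.2]
grip_width: 0.0869
```

```bash
python3 -c "
from h import *
plan([.46,.03,.25],-13)"
```

```text
t=1.50 s tool [ 0.4229 -0.1424  0.2477] [ 1.7994e+02 -1.0000e-02  1.2870e+01] w 0.0869 F [ 0.4 -0.6  0.2]
shift cm now-axes [  7.46 -15.98  -0.24]  target-axes [ -0.26 -17.64  -0.23] turn [ 0.001 -0.     0.452]
```

Call:
{"api": "move_arm", "payload": {"steps": [[8.7, 1.5, -3.2, 0, 0, 0, 0], [8.7, 1.5, -3.2, 0, 0, 0, 0], [8.7, 1.5, -3.2, 0, 0, 0, 0], [8.7, 1.5, -3.0, 0, 0, 0, 0], [8.7, 1, -2.2, 0, 0, 0, 0]]}}

```text
time_s: 1.92
tool_pos: [0.4583, 0.019, 0.2479]
tool_rot: [180.0, -0.1, 13.1]
force: [0.7, 1.1, 0.2]
grip_width: 0.0872
```

Call:
{"api": "move_arm", "payload": {"steps": [[8.7, 0, 0, 0, 0, 0, 0.113], [8.7, 0, 0, 0, 0, 0, 0.113], [8.7, 0, 0, 0, 0, 0, 0.113], [8.7, 0, 0, 0, 0, 0, 0.113], [8.7, 0, 0, 0, 0, 0, 0]]}}

```text
time_s: 2.33
tool_pos: [0.4579, 0.0155, 0.2475]
tool_rot: [180.0, -0.0, -13.2]
force: [0.0, 0.8, -0.2]
grip_width: 0.0867
```

```bash
python3 -c "
from h import *
plan([.46,.03,.25],-13)
d=cam('wrist');cv2.imwrite('pics/w1.png',d['img'][:,:,::-1])"
```

```text
t=2.33 s tool [0.4579 0.0155 0.2475] [179.98  -0.   -13.17] w 0.0867 F [ 0.   0.8 -0.2]
shift cm now-axes [-0.13 -1.46 -0.25]  target-axes [-0.12 -1.46 -0.25] turn [ 0.    -0.    -0.003]
```

View pics/w1.png

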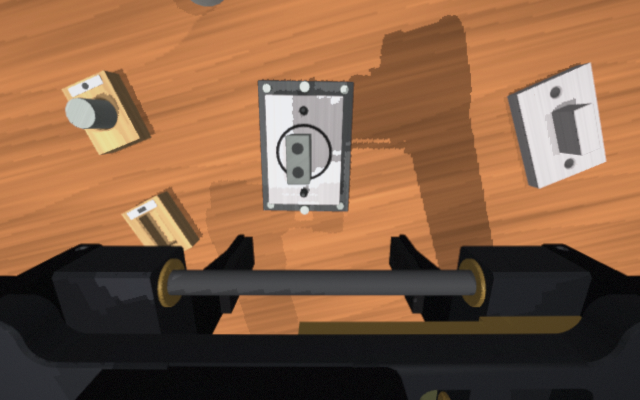

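```bash
cat >> h.py <<'E'
np.set_printoptions(precision=4,suppress=True)
def blob(d,x,y,r=7,thr=None):
    """dark-spot centroid near x,y"""
    g=cv2.cvtColor(d["img"],cv2.COLOR_RGB2GRAY)
    x,y=int(round(x)),int(round(y)); p=g[y-r:y+r+1,x-r:x+r+1].astype(np.uint8)
    t,m=cv2.threshold(p,0 if thr is None else thr,255,cv2.THRESH_BINARY_INV+(cv2.THRESH_OTSU if thr is None else 0))
    n,l,s,c=cv2.connectedComponentsWithStats(m,connectivity=4)
    k=l[r,r] or 1+np.argmin(np.linalg.norm(c[1:]-r,axis=1))
    w=np.where(l==k,t-p.astype(float)+1,0); yy,xx=np.mgrid[:2*r+1,:2*r+1]
    return [x-r+(w*xx).sum()/w.sum(), y-r+(w*yy).sum()/w.sum(), s[k,4]]
def line(P,name=""):
    v=P[0]-P[1]; print(name,"mid",P.mean(0),"len %.4f yaw %.2f"%(np.linalg.norm(v[:2]),np.degrees(np.arctan2(v[1],v[0]))))
E
python3 - <<'E'
from h import *
d=cam('wrist')
b=[blob(d,297,149,6),blob(d,298,172,6)]; e=[blob(d,303,110,5),blob(d,304,192,5)]
print(b,e)
line(ray(d,[x[:2] for x in b],.102),"block"); line(ray(d,[x[:2] for x in e],.064),"dowels")
crop(d["img"],250,70,110,150,5,"pics/w1c.png")
E
```

```text
[[np.float64(297.167916041979), np.float64(148.18740629685158), np.int32(106)], [np.float64(297.6316844919786), np.float64(172.03910427807486), np.int32(99)]] [[np.float64(303.5496551724138), np.float64(110.39655172413794), np.int32(63)], [np.float64(303.61430149088903), np.float64(191.7070679182772), np.int32(62)]]
block mid [0.5036 0.0296 0.102 ] len 0.0240 yaw -13.12
dowels mid [0.5062 0.0249 0.064 ] len 0.0913 yaw -13.83
```

View pics/w1c.png

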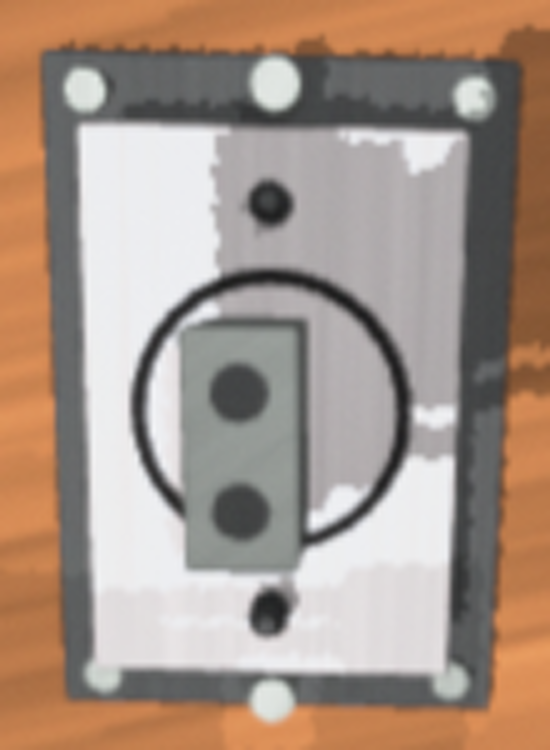

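```bash
python3 -c "
from h import *
plan([.504,.028,.098],-12.8)"
```

```text
t=2.43 s tool [0.458  0.0154 0.2475] [179.99  -0.   -12.83] w 0.0872 F [ 0.9 -0.3  0.6]
shift cm now-axes [ 4.21 -2.25 14.95]  target-axes [ 4.21 -2.24 14.95] turn [ 0.    -0.    -0.001]
```

Call:
{"api": "move_arm", "payload": {"steps": [[8.7, 2.1, -1.1, 2, 0, 0, 0], [8.7, 2.1, -1.15, 2, 0, 0, 0], [8.7, 0, 0, 3.5, 0, 0, 0], [8.7, 0, 0, 3, 0, 0, 0], [8.7, 0, 0, 1, 0, 0, 0]]}}

```text
time_s: 2.85
tool_pos: [0.5012, 0.0279, 0.1282]
tool_rot: [180.0, 0.4, -12.9]
force: [-0.7, 0.7, -0.1]
grip_width: 0.0872
```

```bash
python3 -c "
from h import *
plan([.504,.028,.098],-12.8)
d=cam('wrist');cv2.imwrite('pics/w2.png',d['img'][:,:,::-1])
plan([.504,.028,.098],-12.8)
"
```

```text
t=2.85 s tool [0.5012 0.0279 0.1282] [179.97   0.42 -12.85] w 0.0872 F [-0.7  0.7 -0.1]
shift cm now-axes [ 0.29 -0.08  3.02]  target-axes [ 0.27 -0.08  3.02] turn [ 0.001  0.007 -0.001]
t=2.90 s tool [0.501  0.0277 0.1283] [179.96   0.45 -12.89] w 0.0874 F [-1.  -0.1 -1.2]
shift cm now-axes [ 0.31 -0.1   3.03]  target-axes [ 0.29 -0.09  3.03] turn [ 0.001  0.008 -0.002]
```

View pics/w2.png

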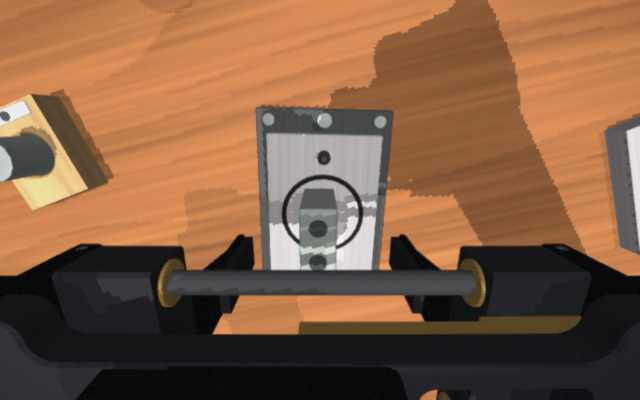

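Call:
{"api": "move_arm", "payload": {"steps": [[8.7, 0.15, -0.05, 1.0, 0, 0.008, 0], [8.7, 0.15, -0.05, 1.0, 0, 0, 0], [8.7, 0, 0, 0.9, 0, 0, 0], [8.7, 0, 0, 0, 0, 0, 0]]}}

```text
time_s: 3.23
tool_pos: [0.5067, 0.0279, 0.1027]
tool_rot: [180.0, -0.4, -13.0]
force: [-0.9, -0.4, -0.2]
grip_width: 0.0872
```

```bash
python3 -c "
from h import *
plan([.504,.028,.098],-12.8)
"
```

```text
t=3.23 s tool [0.5067 0.0279 0.1027] [179.97  -0.37 -13.  ] w 0.0872 F [-0.9 -0.4 -0.2]
shift cm now-axes [-0.27  0.05  0.47]  target-axes [-0.27  0.05  0.47] turn [ 0.001 -0.006 -0.003]
```

Call:
{"api": "move_arm", "payload": {"steps": [[8.7, 0, 0, 0, 0, 0, 0], [8.7, 0, 0, 0, 0, 0, 0]]}}

```text
time_s: 3.4
tool_pos: [0.5078, 0.0282, 0.1043]
tool_rot: [180.0, -0.5, -13.0]
force: [1.4, -0.4, 0.7]
grip_width: 0.0869
```

```bash
python3 -c "
from h import *
plan([.504,.028,.098],-12.8)
"
```

```text
t=3.40 s tool [0.5078 0.0282 0.1043] [180.    -0.51 -13.01] w 0.0869 F [ 1.4 -0.4  0.7]
shift cm now-axes [-0.37  0.1   0.62]  target-axes [-0.36  0.1   0.63] turn [ 0.    -0.009 -0.004]
```

Call:
{"api": "move_arm", "payload": {"steps": [[8.7, -0.2, 0.05, 0.3, 0, -0.008, 0], [8.7, -0.15, 0, 0.3, 0, 0, 0], [8.7, 0, 0, 0, 0, 0, 0], [8.7, 0, 0, 0, 0, 0, 0]]}}

```text
time_s: 3.73
tool_pos: [0.5036, 0.0284, 0.0974]
tool_rot: [180.0, 0.0, -13.0]
force: [0.8, 1.4, 0.2]
grip_width: 0.0867
```

```bash
python3 -c "
from h import *
plan([.504,.028,.098],-12.8)
d=cam('wrist');crop(d['img'],220,80,200,200,3,'pics/w3.png')
"
```

```text
t=3.73 s tool [0.5036 0.0284 0.0974] [179.98   0.02 -13.01] w 0.0867 F [0.8 1.4 0.2]
shift cm now-axes [ 0.05  0.03 -0.06]  target-axes [ 0.05  0.03 -0.06] turn [ 0.     0.    -0.004]
```

View pics/w3.png

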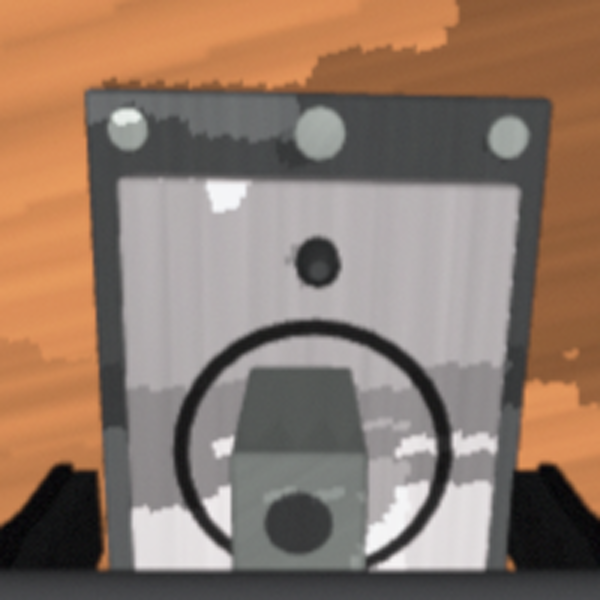

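Call:
{"api": "move_arm", "payload": {"steps": [[2, 0, 0, 0, 0, 0, 0], [2, 0, 0, 0, 0, 0, 0], [2, 0, 0, 0, 0, 0, 0], [2, 0, 0, 0, 0, 0, 0], [2, 0, 0, 0, 0, 0, 0]], "force": 30}}

```text
time_s: 4.2
tool_pos: [0.5039, 0.0285, 0.0976]
tool_rot: [180.0, -0.0, -13.0]
force: [-0.6, -0.4, 0.4]
grip_width: 0.0615
```

Call:
{"api": "move_arm", "payload": {"steps": [[1.8, 0, 0, 0, 0, 0, 0], [1.8, 0, 0, 0, 0, 0, 0], [1.8, 0, 0, 0, 0, 0, 0]]}}

```text
time_s: 4.45
tool_pos: [0.5038, 0.0285, 0.0975]
tool_rot: [180.0, -0.0, -13.0]
force: [0.3, 0.6, -0.2]
grip_width: 0.0414
```

```bash
python3 -c "
from h import *
plan([.504,.028,.098],-12.8)
d=cam('wrist');crop(d['img'],220,80,200,200,3,'pics/w4.png')
b=blob(d,319.7,254,6);print(b); P=ray(d,[b[:2]],.102);T=T_tool(d['o']);print(P,np.linalg.inv(T)@[*P[0],1])
"
```

```text
t=4.45 s tool [0.5038 0.0285 0.0975] [180.    -0.   -13.02] w 0.0414 F [ 0.3  0.6 -0.2]
shift cm now-axes [ 0.03  0.04 -0.05]  target-axes [ 0.03  0.04 -0.05] turn [ 0.    -0.    -0.004]
[np.float64(320.1913043478261), np.float64(254.45217391304348), np.int32(73)]
[[0.5153 0.0264 0.102 ]] [ 0.0117 -0.0005 -0.0045  1.    ]
```

View pics/w4.png

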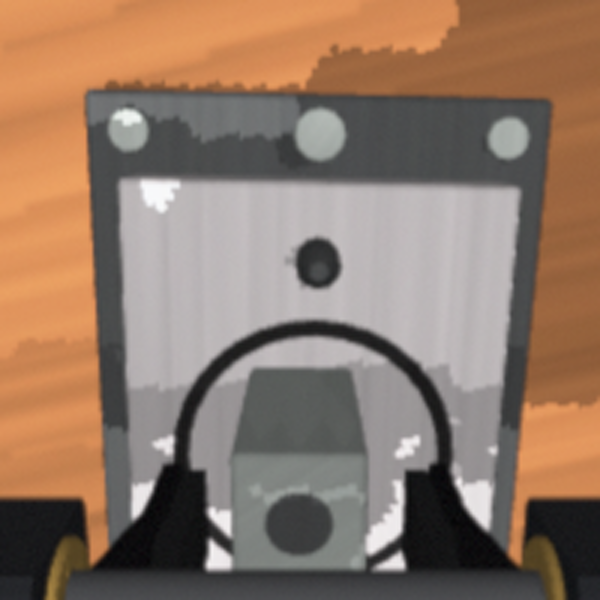

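Call:
{"api": "move_arm", "payload": {"steps": [[1.8, 0, 0, 0, 0, 0, 0], [1.8, 0, 0, 0, 0, 0, 0], [1.8, 0, 0, 0, 0, 0, 0], [1.8, 0, 0, 0, 0, 0, 0]]}}

```text
time_s: 4.83
tool_pos: [0.504, 0.0289, 0.0976]
tool_rot: [-180.0, -0.0, -13.0]
force: [0.2, 1.2, 0.0]
grip_width: 0.0237
```

```bash
python3 -c "
from h import *
plan([.4465,.247,.2],9)
d=cam('wrist');crop(d['img'],220,80,200,200,3,'pics/w5.png')
b=blob(d,319.7,254,6);print(b); P=ray(d,[b[:2]],.102);T=T_tool(d['o']);print(P,np.linalg.inv(T)@[*P[0],1])
"
```

```text
t=4.83 s tool [0.504  0.0289 0.0976] [-179.98   -0.02  -13.  ] w 0.0237 F [0.2 1.2 0. ]
shift cm now-axes [-10.5  -19.97 -10.24]  target-axes [ -2.26 -22.44 -10.24] turn [-0.    -0.    -0.384]
[np.float64(320.2), np.float64(256.0), np.int32(3)]
[[0.5146 0.0269 0.102 ]] [ 0.0108 -0.0005 -0.0044  1.    ]
```

Call:
{"api": "move_arm", "payload": {"steps": [[1.8, 0, 0, -1, 0, 0, 0], [1.8, 0, 0, -3, 0, 0, 0], [1.8, 0, 0, -3.5, 0, 0, 0], [1.8, -1, -1, -3.5, 0, 0, 0], [1.8, -2, -2, -1, 0, 0, 0]]}}

```text
time_s: 5.3
tool_pos: [0.4848, 0.0619, 0.2227]
tool_rot: [-180.0, -0.4, -13.3]
force: [2.3, 0.5, -3.3]
grip_width: 0.0233
```

Call:
{"api": "move_arm", "payload": {"steps": [[1.8, -2.5, -3, 0, 0, 0, 0], [1.8, -2.5, -3.2, 0, 0, 0, 0], [1.8, -2.5, -3.2, 0, 0, 0, 0], [1.8, -2.5, -3.2, 0, 0, 0, 0], [1.8, -2.5, -3, 0, 0, 0, 0]]}}

```text
time_s: 5.72
tool_pos: [0.393, 0.2459, 0.2176]
tool_rot: [179.9, -0.0, -13.0]
force: [1.6, 0.9, -2.9]
grip_width: 0.024
```

Call:
{"api": "move_arm", "payload": {"steps": [[1.8, 0, 0, 0, 0, 0, -0.1], [1.8, 0, 0, 0, 0, 0, -0.1], [1.8, 0, 0, 0, 0, 0, -0.1], [1.8, 0, 0, 0, 0, 0, -0.085], [1.8, 0, 0, 0, 0, 0, 0]]}}

```text
time_s: 6.13
tool_pos: [0.394, 0.2443, 0.2174]
tool_rot: [179.9, 0.1, 9.2]
force: [-0.1, 0.8, -4.1]
grip_width: 0.0242
```

```bash
python3 -c "
from h import *
plan([.390,.238,.2],9)
d=cam('wrist');cv2.imwrite('pics/w6.png',d['img'][:,:,::-1])
"
```

```text
t=6.13 s tool [0.394  0.2443 0.2174] [179.93   0.06   9.19] w 0.0242 F [-0.1  0.8 -4.1]
shift cm now-axes [-0.5   0.56  1.74]  target-axes [-0.5   0.56  1.74] turn [0.001 0.001 0.003]
```

View pics/w6.png

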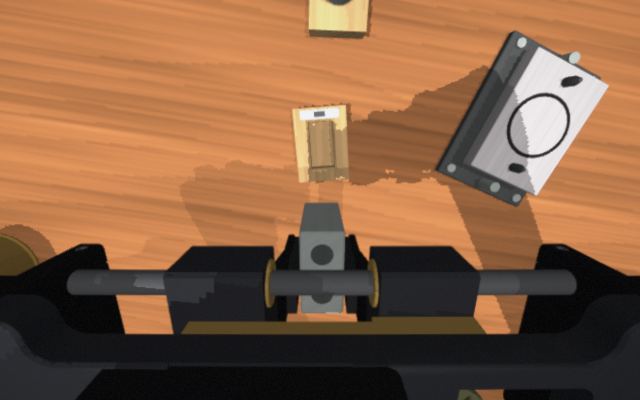

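```bash
python3 -c "
from h import *
d=cam('wrist');crop(d['img'],280,95,80,100,7,'pics/w7.png')
crop(d['img'],270,190,100,130,5,'pics/w7b.png')
"
```

```text
(no output)
```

View pics/w7.png

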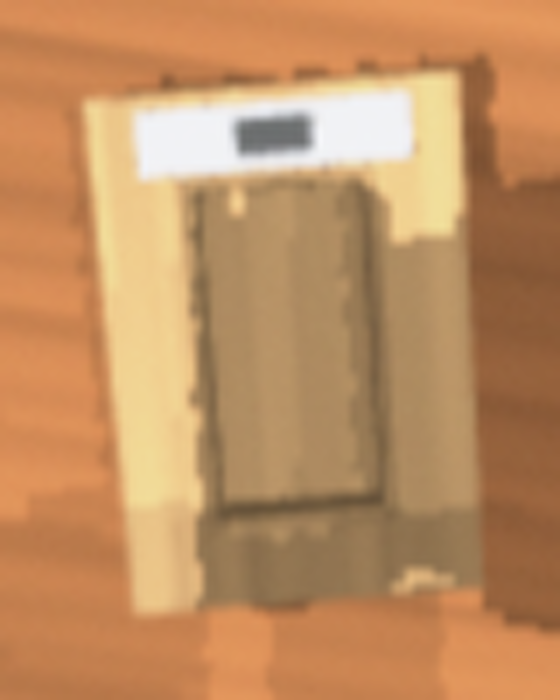

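View pics/w7b.png

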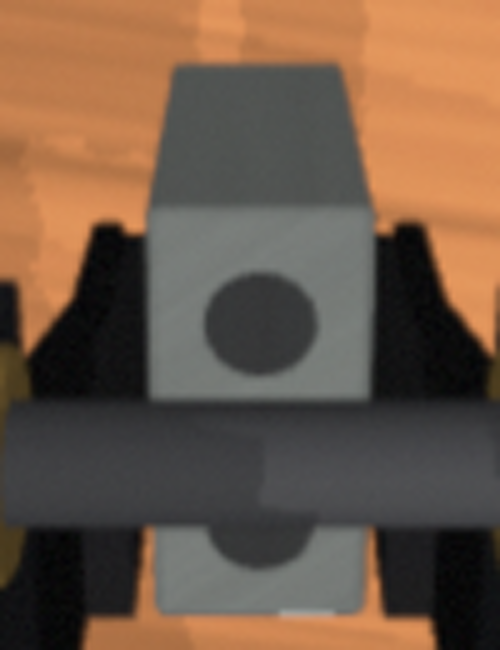

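```bash
cat > m.py <<'E'
from h import *
d=cam('wrist'); T=T_tool(d['o']); Ti=np.linalg.inv(T)
c=lambda P,x,y,s:[[x+(u-(s-1)/2)/s,y+(v-(s-1)/2)/s] for u,v in P]
def tl(P): return (np.c_[P,np.ones(len(P))]@Ti.T)[:,:3]
H=ray(d,c([(83,100),(460,70),(482,587),(135,615)],280,95,7),.026)
print("holder",H,H.mean(0),[np.linalg.norm(H[i]-H[i-1]) for i in range(4)])
for a,b in [(0,3),(1,2)]: line(H[[a,b]])
for a,b in [(0,1),(3,2)]: line(H[[a,b]])
S=ray(d,c([(186,185),(368,180),(384,500),(213,515)],280,95,7),.026)
print("slot",S,S.mean(0),[np.linalg.norm(S[i]-S[i-1]) for i in range(4)])
print("holder ctr tool",tl(H).mean(0),"slot tool",tl(S).mean(0))
zb=T[2,3]-.0516
B=ray(d,c([(175,65),(338,65)],270,190,5),zb); print("block bottom front",tl(B))
B=ray(d,c([(148,208),(374,208),(362,612),(158,612)],270,190,5),zb+.056); print("block top",tl(B))
E
python3 m.py
```

```text
holder [[0.4805 0.2914 0.026 ]
 [0.4943 0.2328 0.026 ]
 [0.4128 0.2141 0.026 ]
 [0.3987 0.2721 0.026 ]] [0.4466 0.2526 0.026 ] [np.float64(0.08399964275304633), np.float64(0.06022610652372938), np.float64(0.083618582233414), np.float64(0.05963845850586351)]
 mid [0.4396 0.2818 0.026 ] len 0.0840 yaw 13.31
 mid [0.4535 0.2235 0.026 ] len 0.0836 yaw 12.90
 mid [0.4874 0.2621 0.026 ] len 0.0602 yaw 103.25
 mid [0.4057 0.2431 0.026 ] len 0.0596 yaw 103.61
slot [[0.4701 0.2734 0.026 ]
 [0.4755 0.2445 0.026 ]
 [0.4249 0.2332 0.026 ]
 [0.4179 0.2613 0.026 ]] [0.4471 0.2531 0.026 ] [np.float64(0.053638602176400305), np.float64(0.029383647537884836), np.float64(0.05184744985825239), np.float64(0.029004310566234003)]
holder ctr tool [ 0.053  -0.0002  0.1914] slot tool [ 0.0536 -0.0006  0.1914]
block bottom front [[ 0.0238 -0.0118  0.0516]
 [ 0.0238  0.0112  0.0516]]
block top [[ 0.0247 -0.0113 -0.0044]
 [ 0.0247  0.0117 -0.0044]
 [-0.0239  0.0116 -0.0044]
 [-0.0239 -0.0113 -0.0044]]
```

```bash
python3 -c "
from h import *
plan([.4466,.2526,.11],13.3)
"
```

```text
t=6.28 s tool [0.3944 0.2443 0.2174] [179.96   0.03   8.91] w 0.024 F [ 0.   1.1 -4.5]
shift cm now-axes [ 5.29 -0.02 10.74]  target-axes [ 5.27  0.4  10.74] turn [ 0.001  0.001 -0.077]
```

Call:
{"api": "move_arm", "payload": {"steps": [[1.8, 1.3, 0, 2, 0, 0, -0.038], [1.8, 1.3, 0.1, 3, 0, 0, -0.038], [1.8, 1.3, 0.1, 3, 0, 0, 0], [1.8, 1.3, 0.1, 2.7, 0, 0, 0], [1.8, 0, 0, 0, 0, 0, 0]]}}

```text
time_s: 6.7
tool_pos: [0.4451, 0.2497, 0.1047]
tool_rot: [-179.9, 0.6, 13.2]
force: [-1.8, -0.6, -4.6]
grip_width: 0.0237
```

Call:
{"api": "move_arm", "payload": {"steps": [[1.8, 0, 0, 0, 0, 0, 0], [1.8, 0, 0, 0, 0, 0, 0], [1.8, 0, 0, 0, 0, 0, 0]]}}

```text
time_s: 6.95
tool_pos: [0.4468, 0.253, 0.1124]
tool_rot: [180.0, -0.2, 13.4]
force: [-0.6, -0.5, -4.4]
grip_width: 0.0237
```

```bash
python3 -c "
from h import *
plan([.4466,.2526,.11],13.3)
d=cam('wrist');crop(d['img'],220,100,200,150,4,'pics/w8.png')
"
```

```text
t=6.95 s tool [0.4468 0.253  0.1124] [179.98  -0.18  13.39] w 0.0237 F [-0.6 -0.5 -4.4]
shift cm now-axes [-0.03  0.03  0.24]  target-axes [-0.03  0.03  0.24] turn [ 0.    -0.003  0.002]
```

View pics/w8.png

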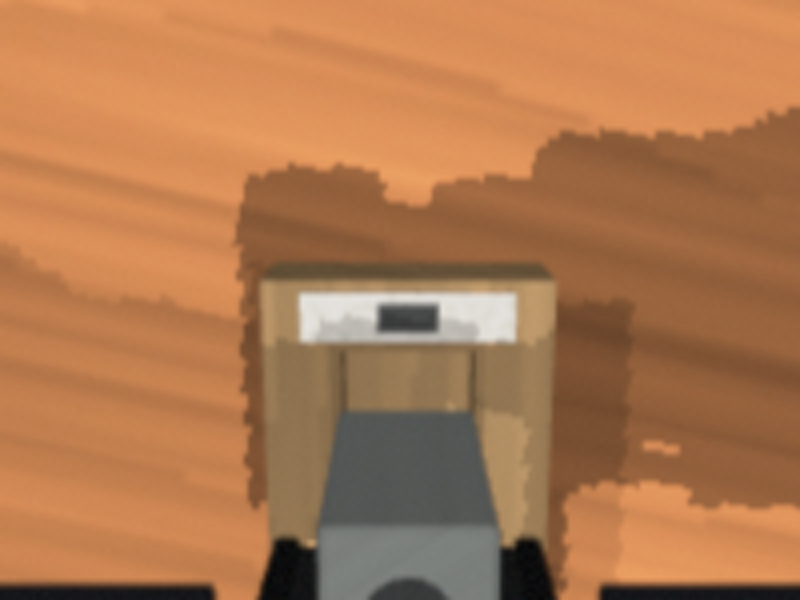

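```bash
cat > m2.py <<'E'
from h import *
d=cam('wrist'); T=T_tool(d['o']); Ti=np.linalg.inv(T)
c=lambda P,x,y,s:[[x+(u-(s-1)/2)/s,y+(v-(s-1)/2)/s] for u,v in P]
def tl(P): return (np.c_[P,np.ones(len(P))]@Ti.T)[:,:3]
print(T[:3,3])
print("holder front",tl(ray(d,c([(263,278),(554,278),(271,540),(546,540)],220,100,4),.026)))
print("slot front",tl(ray(d,c([(344,348),(474,348)],220,100,4),.026)))
zb=T[2,3]-.0516
print("block bottom",tl(ray(d,c([(342,412),(474,412)],220,100,4),zb)))
print("block top",tl(ray(d,c([(318,526),(499,526)],220,100,4),zb+.056)))
E
python3 m2.py
```

```text
[0.4469 0.2529 0.1125]
holder front [[ 0.0418 -0.029   0.0866]
 [ 0.0418  0.0297  0.0867]
 [-0.015  -0.0293  0.0864]
 [-0.015   0.0301  0.0865]]
slot front [[ 0.0274 -0.0129  0.0866]
 [ 0.0274  0.0138  0.0866]]
block bottom [[ 0.0237 -0.0114  0.0517]
 [ 0.0237  0.0118  0.0517]]
block top [[ 0.0247 -0.0114 -0.0043]
 [ 0.0247  0.0117 -0.0043]]
```

Call:
{"api": "move_arm", "payload": {"steps": [[1.8, 0.05, 0.03, 1.3, 0, 0, 0], [1.8, 0, 0, 1.2, 0, 0, 0], [1.8, 0, 0, 0.5, 0, 0, 0], [1.8, 0, 0, 0, 0, 0, 0], [1.8, 0, 0, 0, 0, 0, 0]]}}

```text
time_s: 7.47
tool_pos: [0.4462, 0.252, 0.0797]
tool_rot: [-180.0, 0.1, 13.4]
force: [0.4, 0.2, -3.1]
grip_width: 0.0238
```

```bash
python3 -c "
from h import *
plan([.4466,.2526,.0576],13.3)
d=cam('wrist');crop(d['img'],220,100,200,150,4,'pics/w9.png')
"
```

```text
t=7.47 s tool [0.4462 0.252  0.0797] [-180.      0.1    13.41] w 0.0238 F [ 0.4  0.2 -3.1]
shift cm now-axes [ 0.06 -0.05  2.21]  target-axes [ 0.06 -0.05  2.21] turn [-0.     0.002  0.002]
```

View pics/w9.png

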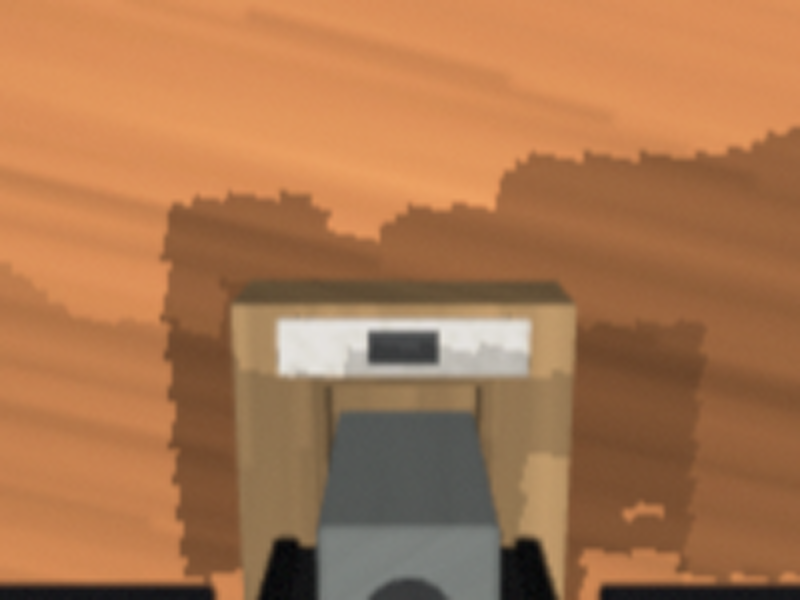

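```bash
cat > m3.py <<'E'
from h import *
d=cam('wrist'); T=T_tool(d['o']); Ti=np.linalg.inv(T)
c=lambda P,x,y,s:[[x+(u-(s-1)/2)/s,y+(v-(s-1)/2)/s] for u,v in P]
def tl(P): return (np.c_[P,np.ones(len(P))]@Ti.T)[:,:3]
print(T[:3,3])
print("holder front",tl(ray(d,c([(232,303),(576,303),(241,540),(570,540)],220,100,4),.026)))
print("slot front",tl(ray(d,c([(330,383),(478,383)],220,100,4),.026)))
zb=T[2,3]-.0516
print("block bottom",tl(ray(d,c([(341,412),(474,412)],220,100,4),zb)))
E
python3 m3.py
```

```text
[0.4466 0.2523 0.0803]
holder front [[ 0.0427 -0.0304  0.0542]
 [ 0.0427  0.0293  0.0542]
 [-0.0016 -0.0307  0.0543]
 [-0.0016  0.0302  0.0543]]
slot front [[ 0.0283 -0.0136  0.0543]
 [ 0.0284  0.0126  0.0542]]
block bottom [[ 0.0238 -0.0116  0.0516]
 [ 0.0238  0.0118  0.0516]]
```

Call:
{"api": "move_arm", "payload": {"steps": [[1.8, 0.15, -0.05, 0.3, 0, 0, 0], [1.8, 0, 0, 0.3, 0, 0, 0], [1.8, 0, 0, 0.3, 0, 0, 0], [1.8, 0, 0, 0.2, 0, 0, 0], [1.8, 0, 0, 0, 0, 0, 0]]}}

```text
time_s: 7.98
tool_pos: [0.4478, 0.2527, 0.0689]
tool_rot: [180.0, 0.1, 13.4]
force: [-0.2, 0.7, -3.2]
grip_width: 0.0237
```

```bash
python3 -c "
from h import *
plan([.4466,.2526,.0576],13.3)
d=cam('wrist');crop(d['img'],220,100,200,150,4,'pics/w10.png')
"
```

```text
t=7.98 s tool [0.4478 0.2527 0.0689] [179.99   0.06  13.4 ] w 0.0237 F [-0.2  0.7 -3.2]
shift cm now-axes [-0.12 -0.02  1.13]  target-axes [-0.12 -0.02  1.13] turn [0.    0.001 0.002]
```

View pics/w10.png

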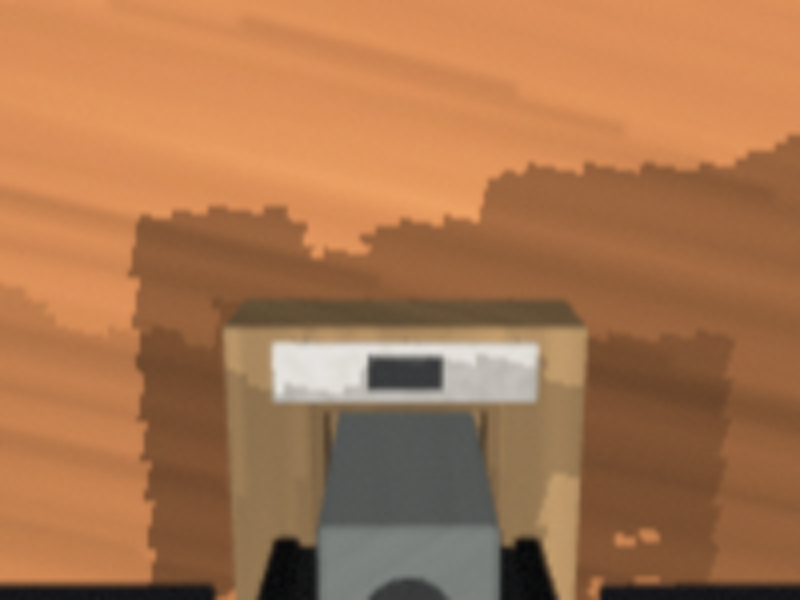

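Call:
{"api": "move_arm", "payload": {"steps": [[1.8, 0, 0, 0.3, 0, 0, 0], [1.8, 0, 0, 0.3, 0, 0, 0], [1.8, 0, 0, 0.3, 0, 0, 0], [1.8, 0, 0, 0.1, 0, 0, 0], [1.8, 0, 0, 0, 0, 0, 0]]}}

```text
time_s: 8.45
tool_pos: [0.4478, 0.2528, 0.059]
tool_rot: [180.0, 0.1, 13.4]
force: [-0.1, -0.4, -4.4]
grip_width: 0.0237
```

Call:
{"api": "move_arm", "payload": {"steps": [[1.8, 0, 0, 0.1, 0, 0, 0], [1.8, 0, 0, 0.1, 0, 0, 0], [1.8, 0, 0, 0, 0, 0, 0]]}}

```text
time_s: 8.7
tool_pos: [0.4483, 0.253, 0.0576]
tool_rot: [180.0, -0.0, 13.4]
force: [0.4, 0.8, -3.7]
grip_width: 0.0238
```

```bash
python3 -c "
from h import *
plan([.4466,.2526,.0576],13.3)
"
```

```text
t=8.70 s tool [0.4483 0.253  0.0576] [179.99  -0.01  13.4 ] w 0.0238 F [ 0.4  0.8 -3.7]
shift cm now-axes [-0.17  0.    0.  ]  target-axes [-0.17  0.    0.  ] turn [ 0.    -0.     0.002]
```

Call:
{"api": "move_arm", "payload": {"steps": [[1.8, 0, 0, 0.1, 0, 0, 0], [1.8, 0, 0, 0.1, 0, 0, 0], [1.8, 0, 0, 0, 0, 0, 0], [1.8, 0, 0, 0, 0, 0, 0]]}}

```text
time_s: 9.03
tool_pos: [0.4483, 0.2533, 0.0575]
tool_rot: [179.9, -0.0, 13.4]
force: [-5.8, -4.0, 13.1]
grip_width: 0.0238
```

Call:
{"api": "move_arm", "payload": {"steps": [[1.8, 0, 0, -0.1, 0, 0, 0], [4, 0, 0, 0, 0, 0, 0], [5, 0, 0, 0, 0, 0, 0], [5, 0, 0, 0, 0, 0, 0], [5, 0, 0, 0, 0, 0, 0]]}}

```text
time_s: 9.45
tool_pos: [0.4484, 0.253, 0.0565]
tool_rot: [-180.0, -0.0, 13.4]
force: [-0.2, -0.1, -0.3]
grip_width: 0.0428
```

Call:
{"api": "move_arm", "payload": {"steps": [[5, 0, 0, 0, 0, 0, 0], [5, 0, 0, -1, 0, 0, 0], [5, 0, 0, -3, 0, 0, 0], [5, 0, 0, -4, 0, 0, 0], [5, 0, 0, -4, 0, 0, 0]]}}

```text
time_s: 9.87
tool_pos: [0.4471, 0.253, 0.1778]
tool_rot: [-180.0, 0.1, 13.5]
force: [1.5, 1.4, -0.2]
grip_width: 0.0499
```

Call:
{"api": "move_arm", "payload": {"steps": [[8.7, -2, 0, -4, 0, 0, 0], [8.7, -2, 0, -2, 0, 0, 0], [8.7, 0, 0, 0, 0, 0, 0]]}}

```text
time_s: 10.12
tool_pos: [0.4099, 0.2465, 0.2392]
tool_rot: [179.7, -0.5, 13.6]
force: [0.5, 1.4, 0.0]
grip_width: 0.063
```

```bash
python3 -c "
from h import *
plan([.42,-.298,.25],13)
d=cam('wrist');crop(d['img'],240,120,160,120,5,'pics/w11.png')
d=cam('top');crop(d['img'],385,205,80,90,7,'pics/t11.png')
crop(d['img'],160,225,60,70,8,'pics/t11b.png')
"
```

```text
t=10.12 s tool [0.4099 0.2465 0.2392] [179.75  -0.52  13.56] w 0.063 F [0.5 1.4 0. ]
shift cm now-axes [-11.78  53.17  -0.95]  target-axes [-11.26  53.28  -1.08] turn [ 0.004 -0.009  0.01 ]
```

View pics/w11.png

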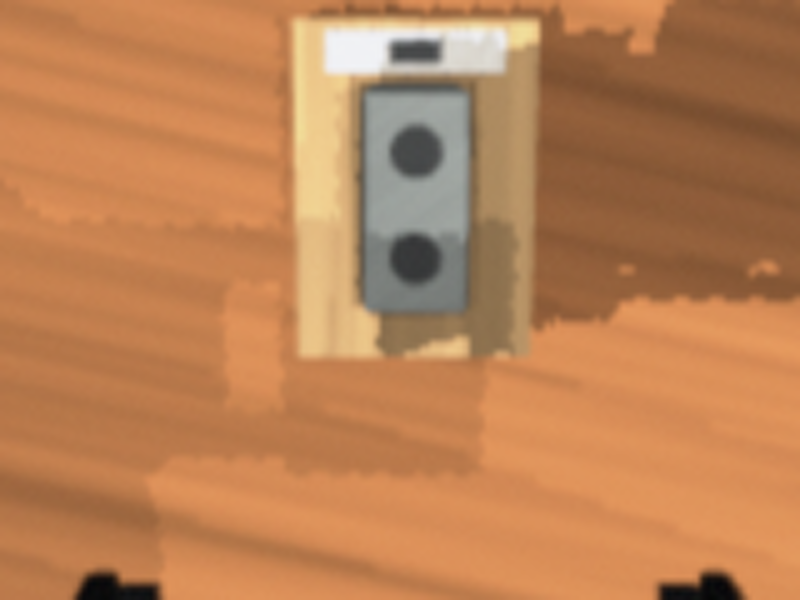

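View pics/t11.png

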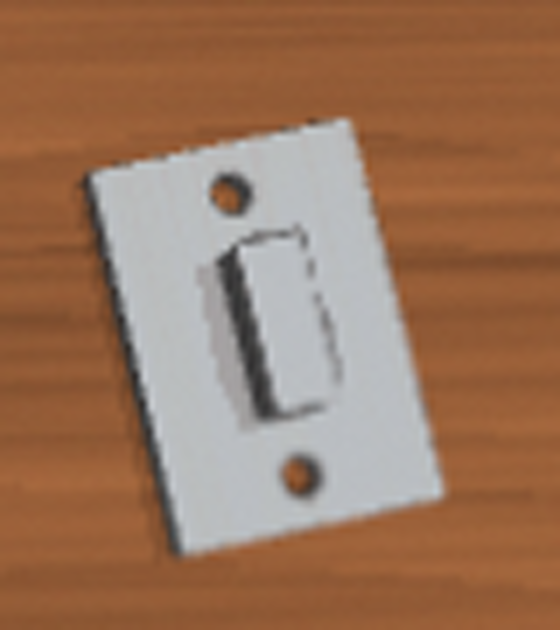

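View pics/t11b.png

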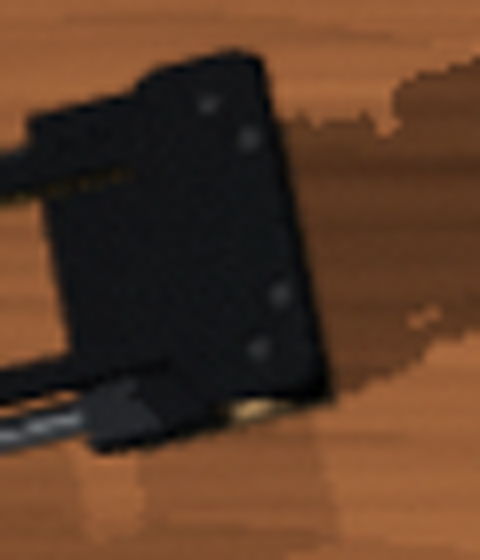

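```bash
python3 -c "
from h import *
plan([.45,.04,.22],-13.5)
"
```

```text
t=10.22 s tool [0.411 0.244 0.235] [179.81  -0.23  13.38] w 0.0701 F [1.5 0.9 0.1]
shift cm now-axes [-0.93 20.74  1.57]  target-axes [ 8.55 18.92  1.5 ] turn [ 0.002 -0.005  0.469]
```

Call:
{"api": "move_arm", "payload": {"steps": [[8.7, 0, 3.5, 0, 0, 0, 0], [8.7, 0, 3.8, 0, 0, 0, 0], [8.7, 0, 3.8, 0.5, 0, 0, 0], [8.7, 0, 3.8, 0.5, 0, 0, 0], [8.7, -0.5, 3.5, 0.5, 0, 0, 0]]}}

```text
time_s: 10.63
tool_pos: [0.4487, 0.0612, 0.2169]
tool_rot: [-179.9, 0.1, 13.4]
force: [0.5, 0.8, -0.2]
grip_width: 0.0864
```

Call:
{"api": "move_arm", "payload": {"steps": [[8.7, 0, 1.5, 0, 0, 0, 0.117], [8.7, 0, 0, 0, 0, 0, 0.117], [8.7, 0, 0, 0, 0, 0, 0.117], [8.7, 0, 0, 0, 0, 0, 0.117], [8.7, 0, 0, 0, 0, 0, 0]]}}

```text
time_s: 11.05
tool_pos: [0.4514, 0.0488, 0.2169]
tool_rot: [-180.0, 0.2, -13.6]
force: [-0.0, 0.6, -0.4]
grip_width: 0.0871
```

Call:
{"api": "move_arm", "payload": {"steps": [[8.7, 0, 0, 0, 0, 0, 0], [8.7, 0, 0, 0, 0, 0, 0], [8.7, 0, 0, 0, 0, 0, 0]]}}

```text
time_s: 11.3
tool_pos: [0.4517, 0.0493, 0.2182]
tool_rot: [-180.0, 0.1, -13.3]
force: [-1.0, -0.7, 0.4]
grip_width: 0.0869
```

```bash
python3 -c "
from h import *
plan([.45,.04,.22],-13.5)
d=cam('wrist');crop(d['img'],220,40,200,220,3,'pics/w12.png')
"
```

```text
t=11.30 s tool [0.4517 0.0493 0.2182] [-179.99    0.08  -13.29] w 0.0869 F [-1.  -0.7  0.4]
shift cm now-axes [ 0.05  0.95 -0.18]  target-axes [ 0.06  0.95 -0.18] turn [-0.     0.001  0.004]
```

View pics/w12.png

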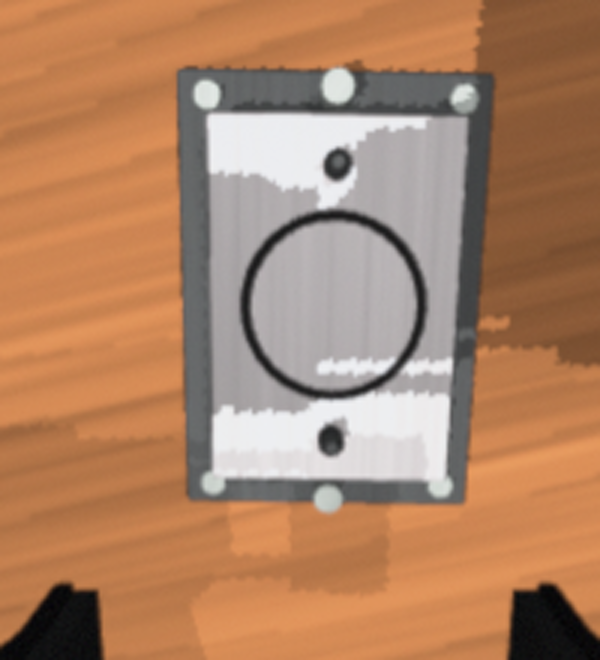

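```bash
cat > m4.py <<'E'
from h import *
d=cam('wrist'); T=T_tool(d['o']); Ti=np.linalg.inv(T)
c=lambda P,x,y,s:[[x+(u-(s-1)/2)/s,y+(v-(s-1)/2)/s] for u,v in P]
def tl(P): return (np.c_[P,np.ones(len(P))]@Ti.T)[:,:3]
print(T[:3,3])
S=ray(d,c([(207,113),(468,116),(447,480),(213,481)],220,40,3),.046)
print("plate",S,S.mean(0),[np.linalg.norm(S[i]-S[i-1]) for i in range(4)]);line(S[[0,3]]);line(S[[1,2]]);print(tl(S).mean(0))
e=[blob(d,332,93,7,90),blob(d,329.5,186,7,90)];print(e)
for z in (.046,.052,.055,.064): line(ray(d,[x[:2] for x in e],z),"dowels %.3f"%z)
C=ray(d,c([(x,y) for x,y in [(334,211),(334,397),(241,304),(427,304)]],220,40,3),.046); print("circle",(C[0]+C[1])/2,(C[2]+C[3])/2)
E
python3 m4.py
```

```text
[0.4517 0.0494 0.2184]
plate [[ 0.5782  0.0536  0.046 ]
 [ 0.5569 -0.0328  0.046 ]
 [ 0.4318 -0.0022  0.046 ]
 [ 0.452   0.0854  0.046 ]] [0.5047 0.026  0.046 ] [np.float64(0.13010727218356008), np.float64(0.08897598383602838), np.float64(0.12881323820595642), np.float64(0.0899357530237938)]
 mid [0.5151 0.0695 0.046 ] len 0.1301 yaw -14.15
 mid [ 0.4943 -0.0175  0.046 ] len 0.1288 yaw -13.73
[0.0571 0.0106 0.1723]
[[np.float64(331.9684210526316), np.float64(94.90921052631579), np.int32(60)], [np.float64(329.87944890929964), np.float64(185.6670493685419), np.int32(57)]]
dowels 0.046 mid [0.5049 0.0259 0.046 ] len 0.0964 yaw -14.07
dowels 0.052 mid [0.5053 0.026  0.052 ] len 0.0945 yaw -14.07
dowels 0.055 mid [0.5055 0.0261 0.055 ] len 0.0936 yaw -14.07
dowels 0.064 mid [0.5062 0.0262 0.064 ] len 0.0908 yaw -14.07
circle [0.5052 0.0257 0.046 ] [0.5062 0.0255 0.046 ]
```

```bash
python3 -c "
from h import *
d=cam('top')
c=lambda u,v:[385+(u-3)/7,205+(v-3)/7]
line(ray(d,[c(231,195),c(301,477)],.018))
plan([.40,-.31,.22],12.5)
"
```

```text
mid [ 0.4574 -0.3047  0.018 ] len 0.0961 yaw 10.98
t=11.45 s tool [0.4518 0.0494 0.2187] [180.     0.01 -13.35] w 0.0869 F [-0.6  0.2 -0. ]
shift cm now-axes [ 3.26 36.16 -0.13]  target-axes [-12.83  33.96  -0.13] turn [ 0.     0.    -0.451]
```

Call:
{"api": "move_arm", "payload": {"steps": [[8.7, 0.3, 3.6, 0, 0, 0, 0], [8.7, 0.3, 3.7, 0, 0, 0, 0], [8.7, 0.3, 3.7, 0, 0, 0, 0], [8.7, 0.3, 3.7, 0, 0, 0, 0], [8.7, 0.4, 3.7, 0, 0, 0, 0]]}}

```text
time_s: 11.87
tool_pos: [0.4241, -0.1351, 0.2191]
tool_rot: [179.9, -0.0, -13.4]
force: [0.5, -0.6, -0.1]
grip_width: 0.0874
```

Call:
{"api": "move_arm", "payload": {"steps": [[8.7, 0.3, 3.7, 0, 0, 0, -0.05], [8.7, 0.3, 3.7, 0, 0, 0, -0.05], [8.7, 0, 3.6, 0, 0, 0, -0.05], [8.7, 0, 3.4, 0, 0, 0, -0.08], [8.7, 0, 2, 0, 0, 0, -0.1]]}}

```text
time_s: 12.28
tool_pos: [0.4057, -0.301, 0.2187]
tool_rot: [179.9, 0.0, 5.5]
force: [0.4, -0.3, -0.2]
grip_width: 0.0872
```

Call:
{"api": "move_arm", "payload": {"steps": [[8.7, 0, 0, 0, 0, 0, -0.095], [8.7, 0, 0, 0, 0, 0, 0], [8.7, 0, 0, 0, 0, 0, 0], [8.7, 0, 0, 0, 0, 0, 0]]}}

```text
time_s: 12.62
tool_pos: [0.4077, -0.2957, 0.2189]
tool_rot: [180.0, 0.0, 10.9]
force: [0.4, -0.4, -0.0]
grip_width: 0.0871
```

```bash
python3 -c "
from h import *
plan([.40,-.31,.22],11)
d=cam('wrist');cv2.imwrite('pics/w13.png',d['img'][:,:,::-1])
"
```

```text
t=12.62 s tool [ 0.4077 -0.2957  0.2189] [180.    0.   10.9] w 0.0871 F [ 0.4 -0.4 -0. ]
shift cm now-axes [-1.03  1.26 -0.11]  target-axes [-1.03  1.26 -0.11] turn [ 0.     0.    -0.002]
```

View pics/w13.png

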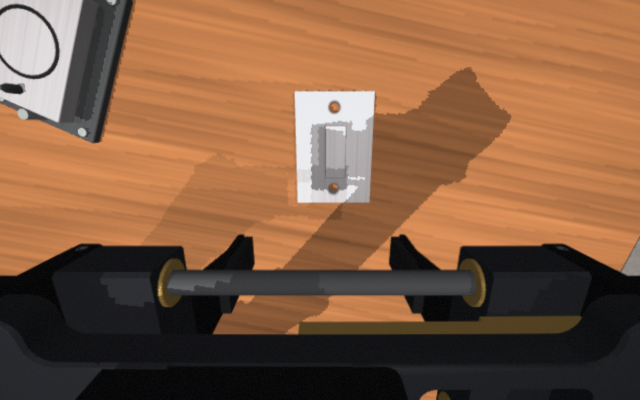

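```bash
python3 -c "
from h import *
d=cam('wrist');crop(d['img'],280,75,110,140,5,'pics/w14.png')
"
```

```text
(no output)
```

View pics/w14.png

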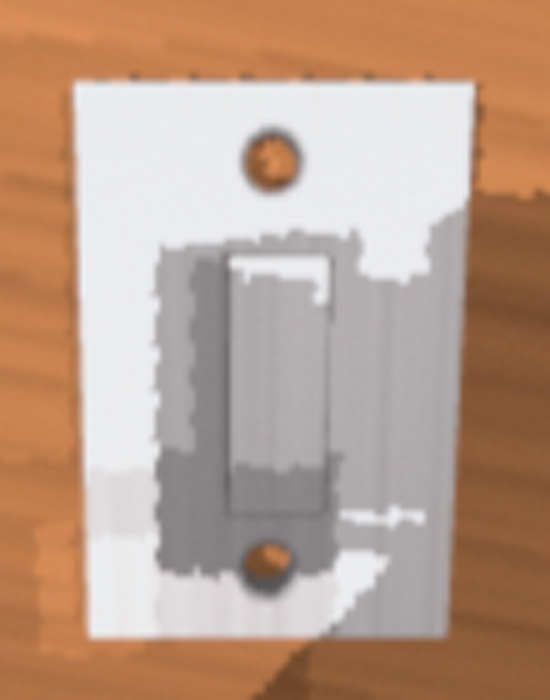

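```bash
cat > m5.py <<'E'
from h import *
d=cam('wrist'); T=T_tool(d['o']); Ti=np.linalg.inv(T)
c=lambda P,x,y,s:[[x+(u-(s-1)/2)/s,y+(v-(s-1)/2)/s] for u,v in P]
S=ray(d,c([(73,83),(475,83),(447,637),(90,637)],280,75,5),.020)
print("plate",S.mean(0),[np.linalg.norm(S[i]-S[i-1]) for i in range(4)]);line(S[[0,3]]);line(S[[1,2]])
line(ray(d,c([(273,160),(267,566)],280,75,5),.020),"holes")
S=ray(d,c([(228,255),(333,255),(325,514),(228,514)],280,75,5),.054)
print("rib",S.mean(0),[np.linalg.norm(S[i]-S[i-1]) for i in range(4)]);line(S[[0,3]]);line(S[[1,2]])
P=(S.mean(0))
plan([.459,-.299,.053],10.9)
E
python3 m5.py
```

```text
plate [ 0.4567 -0.3016  0.02  ] [np.float64(0.12954253178277286), np.float64(0.09042287787674771), np.float64(0.12961592801894029), np.float64(0.08963379292878836)]
 mid [ 0.4481 -0.2574  0.02  ] len 0.1295 yaw 11.31
 mid [ 0.4653 -0.3458  0.02  ] len 0.1296 yaw 10.96
holes mid [ 0.4575 -0.3011  0.02  ] len 0.0949 yaw 10.84
rib [ 0.4571 -0.3015  0.054 ] [np.float64(0.05480971116642515), np.float64(0.021922860802799055), np.float64(0.05481965809574083), np.float64(0.02132650509545239)]
 mid [ 0.4551 -0.2909  0.054 ] len 0.0548 yaw 11.22
 mid [ 0.4592 -0.3121  0.054 ] len 0.0548 yaw 10.59
t=12.77 s tool [ 0.4077 -0.2958  0.219 ] [179.97   0.    10.96] w 0.087 F [-0.4  0.1  0.1]
shift cm now-axes [ 4.98  1.28 16.6 ]  target-axes [ 4.98  1.28 16.6 ] turn [0.    0.    0.001]
```

Call:
{"api": "move_arm", "payload": {"steps": [[8.7, 2.4, 0.75, 2, 0, 0, 0], [8.7, 2.3, 0.75, 3, 0, 0, 0], [8.7, 0, 0, 3.5, 0, 0, 0], [8.7, 0, 0, 2.5, 0, 0, 0], [8.7, 0, 0, 1, 0, 0, 0]]}}

```text
time_s: 13.18
tool_pos: [0.4545, -0.3004, 0.0949]
tool_rot: [-179.7, 0.2, 11.0]
force: [-1.7, 0.4, 0.8]
grip_width: 0.0869
```

Call:
{"api": "move_arm", "payload": {"steps": [[8.7, 0, 0, 0, 0, 0, 0], [8.7, 0, 0, 0, 0, 0, 0], [8.7, 0, 0, 0, 0, 0, 0], [8.7, 0, 0, 0, 0, 0, 0]]}}

```text
time_s: 13.52
tool_pos: [0.4576, -0.3033, 0.101]
tool_rot: [179.8, -0.1, 10.9]
force: [0.6, 0.1, 0.7]
grip_width: 0.087
```

```bash
python3 -c "
from h import *
plan([.457,-.3014,.051],11)
d=cam('wrist');crop(d['img'],220,80,200,200,3,'pics/w15.png')
"
```

```text
t=13.52 s tool [ 0.4576 -0.3033  0.101 ] [179.82  -0.14  10.91] w 0.087 F [0.6 0.1 0.7]
shift cm now-axes [-0.03 -0.21  5.  ]  target-axes [-0.02 -0.2   5.  ] turn [ 0.003 -0.002 -0.002]
```

View pics/w15.png

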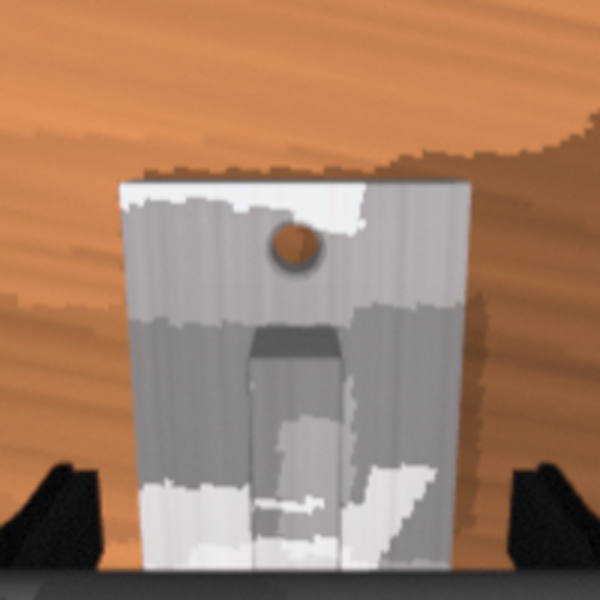

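Call:
{"api": "move_arm", "payload": {"steps": [[8.7, 0, -0.1, 1.5, 0, 0, 0], [8.7, 0, -0.08, 1.5, 0, 0, 0], [8.7, 0, 0, 1.2, 0, 0, 0], [8.7, 0, 0, 0.6, 0, 0, 0], [8.7, 0, 0, 0, 0, 0, 0]]}}

```text
time_s: 13.98
tool_pos: [0.4553, -0.3003, 0.0498]
tool_rot: [-179.9, 0.1, 10.9]
force: [-0.1, -0.4, -0.4]
grip_width: 0.0865
```

Call:
{"api": "move_arm", "payload": {"steps": [[5, 0, 0, 0, 0, 0, 0], [4, 0, 0, 0, 0, 0, 0], [4, 0, 0, 0, 0, 0, 0]], "force": 45}}

```text
time_s: 14.23
tool_pos: [0.4567, -0.301, 0.0517]
tool_rot: [179.9, -0.1, 10.9]
force: [0.6, 0.6, 0.3]
grip_width: 0.0745
```

```bash
python3 -c "
from h import *
plan([.457,-.3014,.051],11)
d=cam('wrist');crop(d['img'],220,80,200,200,3,'pics/w16.png')
"
```

```text
t=14.23 s tool [ 0.4567 -0.301   0.0517] [179.93  -0.06  10.93] w 0.0745 F [0.6 0.6 0.3]
shift cm now-axes [0.02 0.04 0.07]  target-axes [0.02 0.04 0.07] turn [ 0.001 -0.001 -0.001]
```

View pics/w16.png

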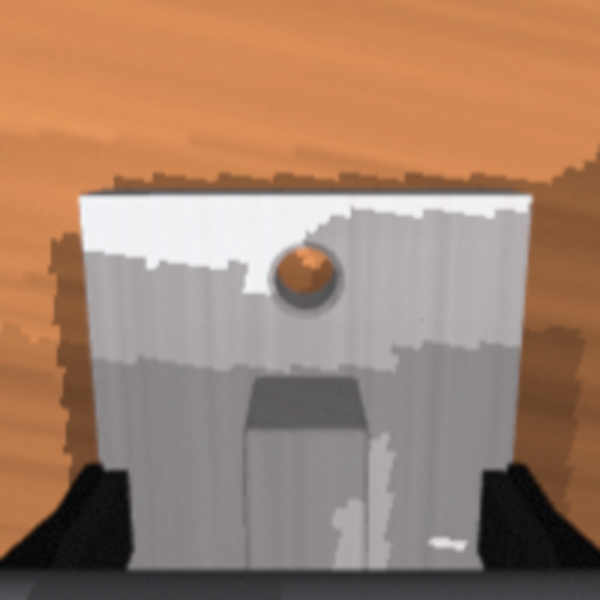

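Good alignment; close and grip.

Call:
{"api": "move_arm", "payload": {"steps": [[1.5, 0, 0, 0, 0, 0, 0], [1.5, 0, 0, 0, 0, 0, 0], [1.5, 0, 0, 0, 0, 0, 0], [1.5, 0, 0, 0, 0, 0, 0], [1.5, 0, 0, 0, 0, 0, 0]], "force": 45}}

```text
time_s: 14.7
tool_pos: [0.456, -0.3007, 0.0508]
tool_rot: [180.0, 0.0, 10.9]
force: [0.5, 0.3, -0.2]
grip_width: 0.0374
```

Call:
{"api": "move_arm", "payload": {"steps": [[1.5, 0, 0, 0, 0, 0, 0], [1.5, 0, 0, 0, 0, 0, 0], [1.5, 0, 0, 0, 0, 0, 0], [1.5, 0, 0, 0, 0, 0, 0]]}}

```text
time_s: 15.03
tool_pos: [0.4561, -0.3009, 0.0508]
tool_rot: [180.0, -0.0, 10.9]
force: [0.7, -0.1, -0.7]
grip_width: 0.0219
```

```bash
python3 -c "
from h import *
plan([.457,-.3014,.051],11)
d=cam('wrist');crop(d['img'],220,80,200,200,3,'pics/w17.png')
"
```

```text
t=15.03 s tool [ 0.4561 -0.3009  0.0508] [179.98  -0.    10.93] w 0.0219 F [ 0.7 -0.1 -0.7]
shift cm now-axes [ 0.08  0.07 -0.02]  target-axes [ 0.08  0.07 -0.02] turn [ 0.    -0.    -0.001]
```

View pics/w17.png

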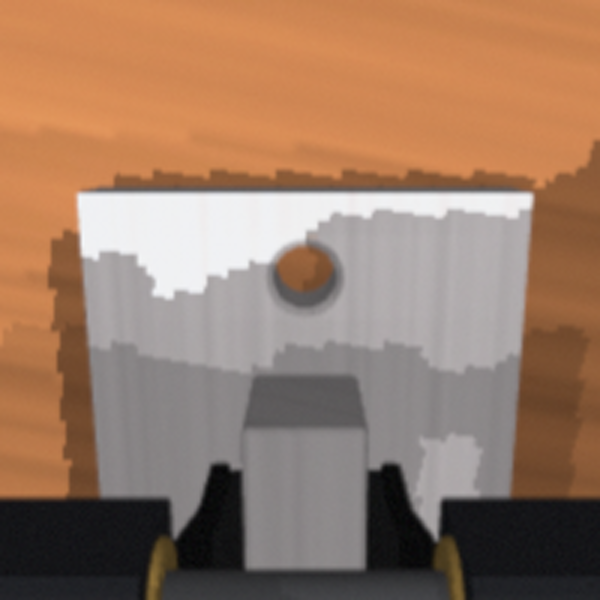

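```bash
cat > m6.py <<'E'
from h import *
d=cam('wrist'); T=T_tool(d['o']); Ti=np.linalg.inv(T)
c=lambda P,x,y,s:[[x+(u-(s-1)/2)/s,y+(v-(s-1)/2)/s] for u,v in P]
def tl(P): return (np.c_[P,np.ones(len(P))]@Ti.T)[:,:3]
print(tl(ray(d,c([(78,192),(534,192),(306,277)],220,80,3),.020)))
print(tl(ray(d,c([(246,429),(366,429)],220,80,3),.054)))
E
python3 m6.py
```

```text
[[ 0.0659 -0.0447  0.0308]
 [ 0.066   0.045   0.0308]
 [ 0.0491  0.0002  0.0308]]
[[ 0.0289 -0.0101 -0.0032]
 [ 0.0289  0.0103 -0.0032]]
```

Call:
{"api": "move_arm", "payload": {"steps": [[1.5, 0, 0, -1, 0, 0, 0], [1.5, 0, 0, -3, 0, 0, 0], [1.5, 0, 0, -3.5, 0, 0, 0], [1.5, 0, 0, -3.5, 0, 0, 0], [1.5, 0, -1, -2, 0, 0, 0]]}}

```text
time_s: 15.55
tool_pos: [0.4549, -0.2929, 0.1846]
tool_rot: [179.8, -0.2, 10.8]
force: [1.4, -1.8, -3.5]
grip_width: 0.0217
```

```bash
python3 -c "
from h import *
plan([.504,.026,.18],-14)
"
```

```text
t=15.55 s tool [ 0.4549 -0.2929  0.1846] [179.78  -0.15  10.82] w 0.0217 F [ 1.4 -1.8 -3.5]
shift cm now-axes [ 10.8  -30.41   0.38]  target-axes [ -2.95 -32.13   0.46] turn [ 0.003 -0.003  0.433]
```

Call:
{"api": "move_arm", "payload": {"steps": [[1.5, 1, -2.5, 0, 0, 0, 0], [1.5, 1.2, -3.4, 0, 0, 0, 0], [1.5, 1.2, -3.4, 0, 0, 0, 0], [1.5, 1.2, -3.4, 0, 0, 0, 0], [1.5, 1.2, -3.4, 0, 0, 0, 0]]}}

```text
time_s: 15.97
tool_pos: [0.4796, -0.1196, 0.1806]
tool_rot: [-180.0, 0.1, 10.9]
force: [0.6, 0.2, -4.4]
grip_width: 0.022
```

Call:
{"api": "move_arm", "payload": {"steps": [[1.5, 1.2, -3.4, 0, 0, 0, 0], [1.5, 1.2, -3.4, 0, 0, 0, 0], [1.5, 1.2, -3.4, 0, 0, 0, 0], [1.5, 0.8, -2.2, 0, 0, 0, 0.05], [1.5, 0, 0, 0, 0, 0, 0.1]]}}

```text
time_s: 16.38
tool_pos: [0.4997, 0.0164, 0.181]
tool_rot: [-179.8, 0.0, 2.8]
force: [0.1, 1.1, -5.5]
grip_width: 0.0214
```

Call:
{"api": "move_arm", "payload": {"steps": [[1.5, 0, 0, 0, 0, 0, 0.1], [1.5, 0, 0, 0, 0, 0, 0.1], [1.5, 0, 0, 0, 0, 0, 0.08], [1.5, 0, 0, 0, 0, 0, 0], [1.5, 0, 0, 0, 0, 0, 0]]}}

```text
time_s: 16.8
tool_pos: [0.4995, 0.0086, 0.1805]
tool_rot: [180.0, 0.1, -13.6]
force: [0.1, -0.2, -5.2]
grip_width: 0.0217
```

```bash
python3 -c "
from h import *
plan([.504,.0262,.13],-14)
"
```

```text
t=16.80 s tool [0.4995 0.0086 0.1805] [179.98   0.08 -13.55] w 0.0217 F [ 0.1 -0.2 -5.2]
shift cm now-axes [ 0.03 -1.82  5.05]  target-axes [ 0.01 -1.82  5.05] turn [0.    0.001 0.008]
```

Call:
{"api": "move_arm", "payload": {"steps": [[1.5, 0, -0.9, 1.5, 0, 0, 0.008], [1.5, 0, -0.9, 1.5, 0, 0, 0], [1.5, 0, 0, 1.5, 0, 0, 0], [1.5, 0, 0, 0, 0, 0, 0], [1.5, 0, 0, 0, 0, 0, 0]]}}

```text
time_s: 17.22
tool_pos: [0.5036, 0.0256, 0.1352]
tool_rot: [180.0, 0.1, -14.1]
force: [-0.6, -0.4, -4.8]
grip_width: 0.0216
```

Call:
{"api": "move_arm", "payload": {"steps": [[1.5, 0, 0, 0, 0, 0, 0], [1.5, 0, 0, 0, 0, 0, 0]]}}

```text
time_s: 17.38
tool_pos: [0.5053, 0.0255, 0.1369]
tool_rot: [-180.0, -0.1, -14.2]
force: [-0.5, -0.3, -4.0]
grip_width: 0.0214
```

```bash
python3 -c "
from h import *
plan([.504,.0262,.13],-14)
d=cam('wrist');crop(d['img'],180,40,280,220,2.8,'pics/w18.png')
d=cam('scene');crop(d['img'],320,150,110,100,7,'pics/s18.png')
"
```

```text
t=17.38 s tool [0.5053 0.0255 0.1369] [-180.     -0.1   -14.17] w 0.0214 F [-0.5 -0.3 -4. ]
shift cm now-axes [-0.15 -0.04  0.69]  target-axes [-0.15 -0.04  0.69] turn [-0.    -0.002 -0.003]
```

View pics/w18.png

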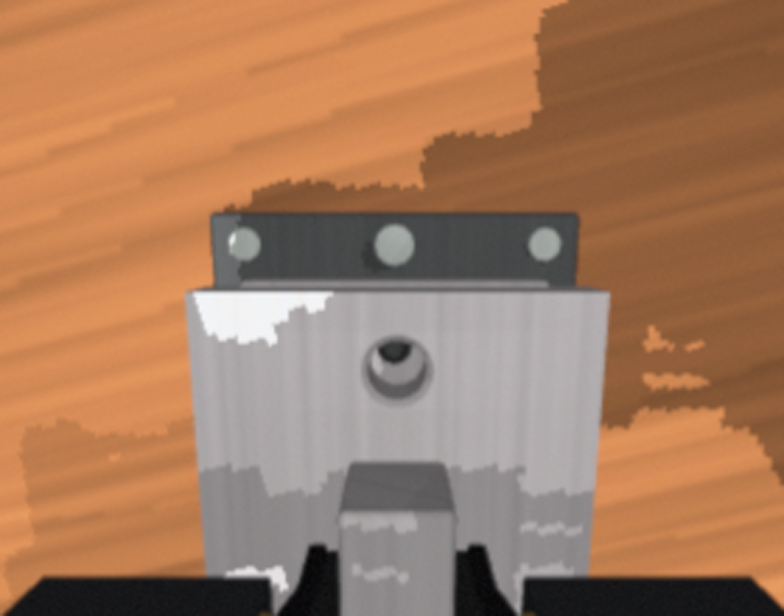

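View pics/s18.png

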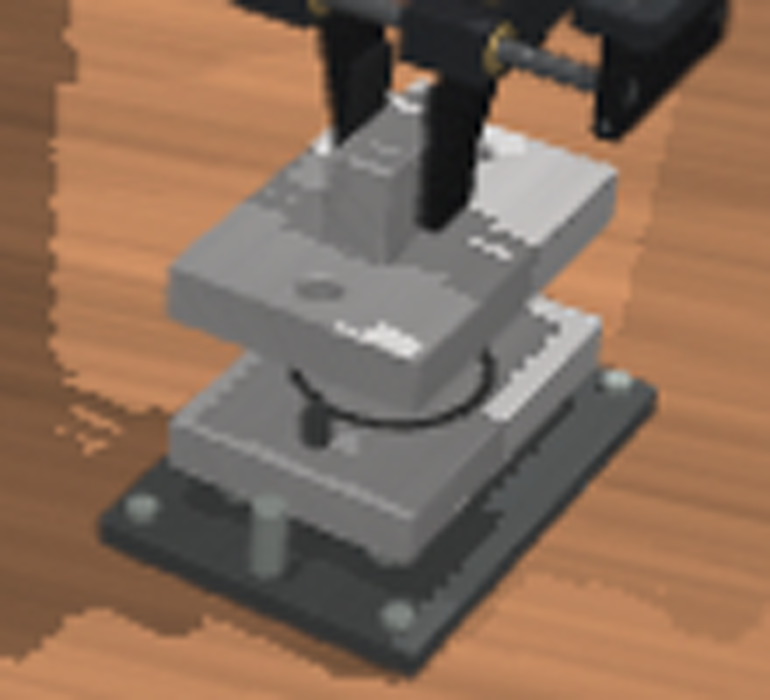

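Call:
{"api": "move_arm", "payload": {"steps": [[1.5, -0.12, -0.06, 0.6, 0, 0, -0.002], [1.5, 0, 0, 0.6, 0, 0, 0], [1.5, 0, 0, 0.4, 0, 0, 0], [1.5, 0, 0, 0, 0, 0, 0], [1.5, 0, 0, 0, 0, 0, 0]]}}

```text
time_s: 17.9
tool_pos: [0.5031, 0.0267, 0.1192]
tool_rot: [180.0, 0.1, -14.0]
force: [0.8, -0.1, -5.4]
grip_width: 0.0216
```

Call:
{"api": "move_arm", "payload": {"steps": [[1.5, 0, 0, 0, 0, 0, 0], [1.5, 0, 0, 0, 0, 0, 0]]}}

```text
time_s: 18.07
tool_pos: [0.5038, 0.0267, 0.12]
tool_rot: [-180.0, -0.0, -14.0]
force: [0.4, 0.9, -4.3]
grip_width: 0.0215
```

```bash
python3 -c "
from h import *
plan([.504,.0262,.098],-14)
d=cam('wrist');crop(d['img'],180,90,280,160,2.8,'pics/w19.png')
d=cam('scene');crop(d['img'],320,150,110,100,7,'pics/s19.png')
"
```

```text
t=18.07 s tool [0.5038 0.0267 0.12  ] [-180.     -0.02  -14.05] w 0.0215 F [ 0.4  0.9 -4.3]
shift cm now-axes [0.03 0.05 2.2 ]  target-axes [0.03 0.05 2.2 ] turn [-0.    -0.    -0.001]
```

View pics/w19.png

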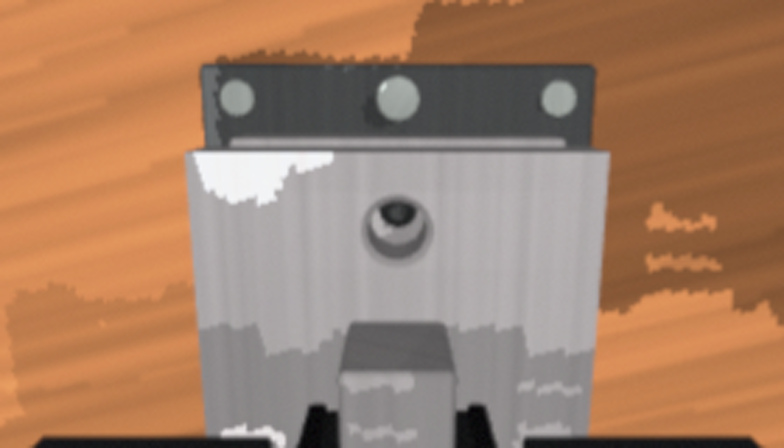

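View pics/s19.png

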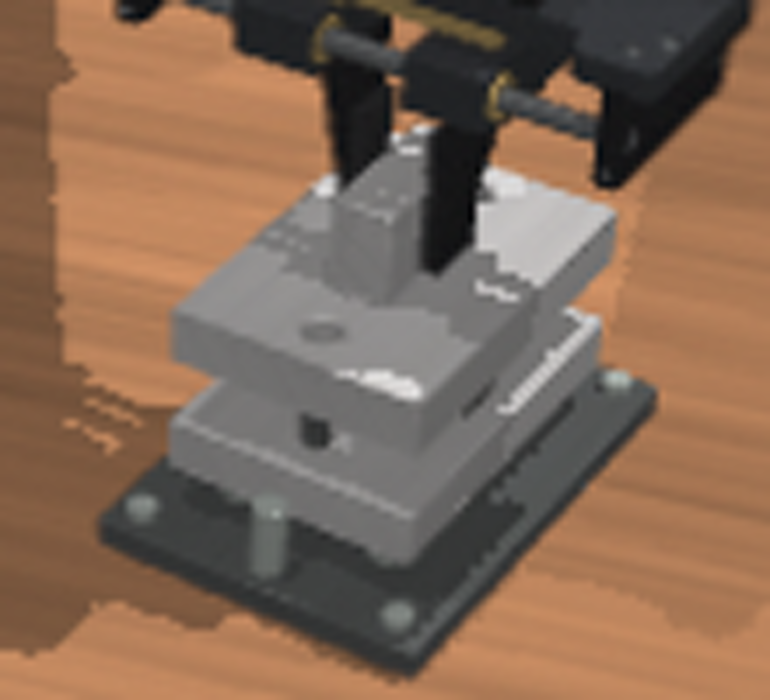

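```bash
cat > m7.py <<'E'
from h import *
d=cam('wrist'); T=T_tool(d['o']); Ti=np.linalg.inv(T)
c=lambda P,x,y,s:[[x+(u-(s-1)/2)/s,y+(v-(s-1)/2)/s] for u,v in P]
def tl(P): return (np.c_[P,np.ones(len(P))]@Ti.T)[:,:3]
zu=T[2,3]-.0308
print("hole,corners",tl(ray(d,c([(397,230),(187,152),(609,152)],180,90,2.8),zu)))
print("dowel tip",tl(ray(d,c([(398,212)],180,90,2.8),.062)))
print("lower corners",tl(ray(d,c([(230,141),(566,141)],180,90,2.8),.046)))
print("base corners",tl(ray(d,c([(203,66),(594,66)],180,90,2.8),.012)))
E
python3 m7.py
```

```text
hole,corners [[ 0.0492  0.0002  0.0308]
 [ 0.0658 -0.0441  0.0308]
 [ 0.0658  0.0449  0.0308]]
dowel tip [[0.0491 0.0005 0.058 ]]
lower corners [[ 0.0655 -0.0439  0.074 ]
 [ 0.0655  0.0449  0.074 ]]
base corners [[ 0.0854 -0.0577  0.1081]
 [ 0.0854  0.0592  0.1081]]
```

Call:
{"api": "move_arm", "payload": {"steps": [[1.5, 0, 0.03, 0.4, 0, 0, 0], [1.5, 0, 0, 0.4, 0, 0, 0], [1.5, 0, 0, 0.4, 0, 0, 0], [1.5, 0, 0, 0, 0, 0, 0]]}}

```text
time_s: 18.55
tool_pos: [0.5028, 0.0263, 0.1066]
tool_rot: [180.0, 0.1, -14.1]
force: [0.3, -0.1, -4.7]
grip_width: 0.022
```

Call:
{"api": "move_arm", "payload": {"steps": [[1.5, 0, 0, 0.3, 0, 0, 0], [1.5, 0, 0, 0.3, 0, 0, 0], [1.5, 0, 0, 0.2, 0, 0, 0], [1.5, 0, 0, 0, 0, 0, 0]]}}

```text
time_s: 18.88
tool_pos: [0.5031, 0.0264, 0.0992]
tool_rot: [180.0, 0.1, -14.0]
force: [0.4, 0.1, -4.6]
grip_width: 0.0215
```

```bash
python3 -c "
from h import *
plan([.504,.0262,.0968],-14)
"
```

```text
t=18.88 s tool [0.5031 0.0264 0.0992] [179.99   0.06 -14.05] w 0.0215 F [ 0.4  0.1 -4.6]
shift cm now-axes [ 0.1  -0.01  0.24]  target-axes [ 0.09 -0.    0.24] turn [ 0.     0.001 -0.001]
```

No contact force, already well onto the dowels. Seat it.

Call:
{"api": "move_arm", "payload": {"steps": [[1.5, 0.05, 0, 0.1, 0, 0, 0], [1.5, 0, 0, 0.1, 0, 0, 0], [1.5, 0, 0, 0, 0, 0, 0], [1.5, 0, 0, 0, 0, 0, 0]]}}

```text
time_s: 19.22
tool_pos: [0.504, 0.0263, 0.0978]
tool_rot: [180.0, -0.0, -14.1]
force: [-0.6, -0.5, -4.8]
grip_width: 0.0218
```

Call:
{"api": "move_arm", "payload": {"steps": [[1.5, 0, 0, 0.1, 0, 0, 0], [1.5, 0, 0, 0, 0, 0, 0], [1.5, 0, 0, 0, 0, 0, 0]]}}

```text
time_s: 19.47
tool_pos: [0.5041, 0.0263, 0.0968]
tool_rot: [180.0, -0.0, -14.1]
force: [-0.2, 0.2, -4.5]
grip_width: 0.0218
```

```bash
python3 -c "
from h import *
plan([.504,.0262,.0968],-14)
d=cam('scene');crop(d['img'],320,150,110,100,7,'pics/s20.png')
"
```

```text
t=19.47 s tool [0.5041 0.0263 0.0968] [180.    -0.01 -14.05] w 0.0218 F [-0.2  0.2 -4.5]
shift cm now-axes [-0.01  0.01  0.  ]  target-axes [-0.01  0.01  0.  ] turn [ 0.    -0.    -0.001]
```

View pics/s20.png

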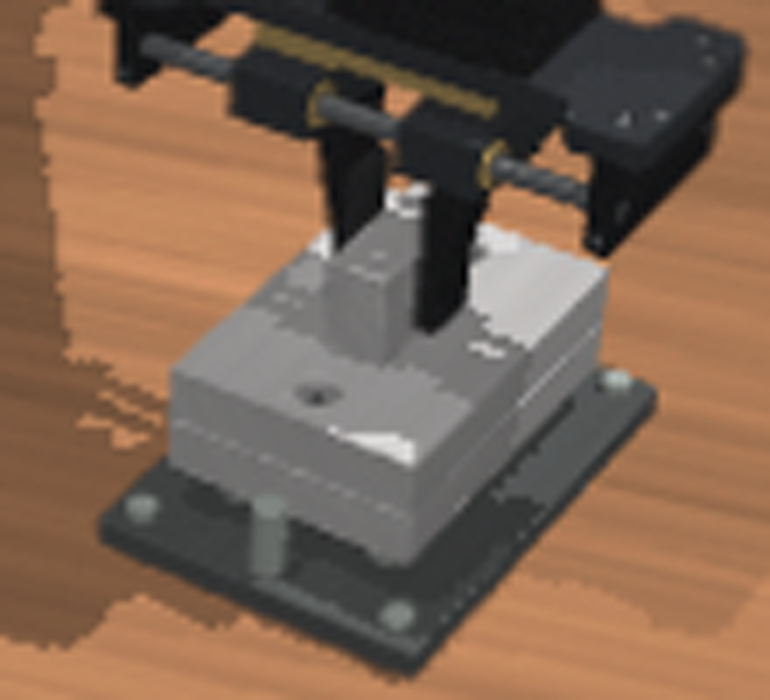

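Call:
{"api": "move_arm", "payload": {"steps": [[1.5, 0, 0, 0.1, 0, 0, 0], [1.5, 0, 0, 0.1, 0, 0, 0], [1.5, 0, 0, 0.1, 0, 0, 0], [1.5, 0, 0, 0, 0, 0, 0], [1.5, 0, 0, 0, 0, 0, 0]]}}

```text
time_s: 19.93
tool_pos: [0.5041, 0.0263, 0.0951]
tool_rot: [179.9, -0.0, -14.1]
force: [-4.8, -1.3, 7.7]
grip_width: 0.0217
```

Call:
{"api": "move_arm", "payload": {"steps": [[1.5, 0, 0, 0.1, 0, 0, 0], [1.5, 0, 0, 0.1, 0, 0, 0], [1.5, 0, 0, 0, 0, 0, 0], [1.5, 0, 0, 0, 0, 0, 0]]}}

```text
time_s: 20.27
tool_pos: [0.5041, 0.0263, 0.0933]
tool_rot: [179.9, 0.0, -14.1]
force: [-5.8, -0.8, 10.2]
grip_width: 0.0217
```

```bash
python3 -c "
from h import *
plan([.504,.0262,.0918],-14)
d=cam('scene');crop(d['img'],320,150,110,100,7,'pics/s21.png')
d=cam('wrist');crop(d['img'],180,90,280,160,2.8,'pics/w21.png')
"
```

```text
t=20.27 s tool [0.5041 0.0263 0.0933] [179.93   0.   -14.05] w 0.0217 F [-5.8 -0.8 10.2]
shift cm now-axes [-0.01  0.01  0.15]  target-axes [-0.01  0.01  0.15] turn [ 0.001  0.    -0.001]
```

View pics/s21.png

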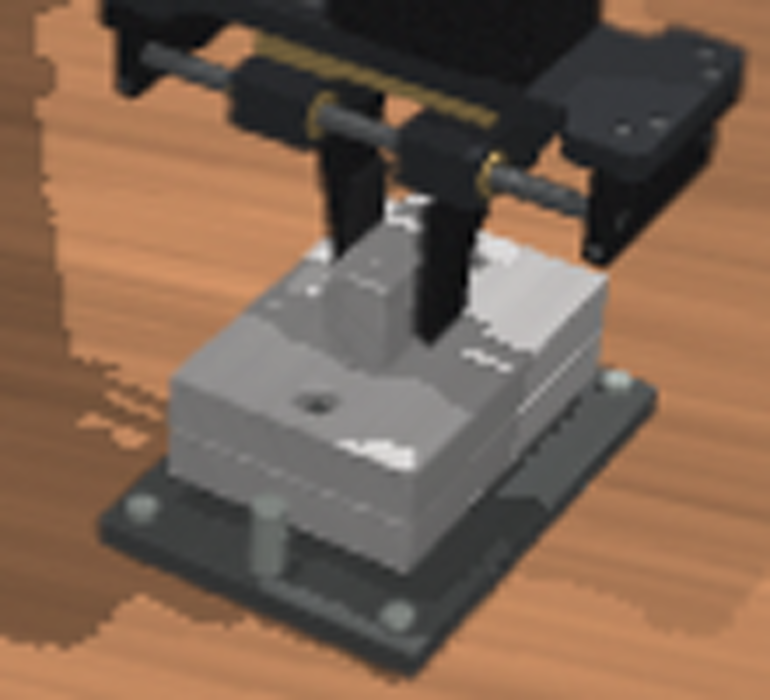

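View pics/w21.png

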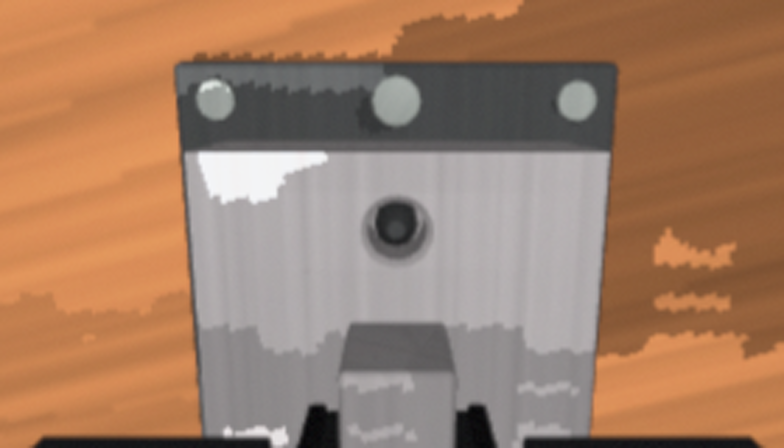

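Call:
{"api": "move_arm", "payload": {"steps": [[1.5, 0, 0, 0.1, 0, 0, 0], [1.5, 0, 0, 0.08, 0, 0, 0], [1.5, 0, 0, 0, 0, 0, 0], [1.5, 0, 0, 0, 0, 0, 0], [1.5, 0, 0, 0, 0, 0, 0]]}}

```text
time_s: 20.78
tool_pos: [0.5041, 0.0263, 0.0918]
tool_rot: [179.9, 0.0, -14.1]
force: [-5.4, -0.1, 11.6]
grip_width: 0.0215
```

Call:
{"api": "move_arm", "payload": {"steps": [[1.5, 0, 0, 0, 0, 0, 0], [1.5, 0, 0, 0, 0, 0, 0], [1.5, 0, 0, 0, 0, 0, 0], [1.5, 0, 0, 0, 0, 0, 0], [1.5, 0, 0, 0, 0, 0, 0]]}}

```text
time_s: 21.2
tool_pos: [0.5041, 0.0263, 0.0918]
tool_rot: [179.9, -0.0, -14.1]
force: [-6.2, -0.8, 11.0]
grip_width: 0.0218
```

```bash
python3 -c "
from h import *
plan([.504,.0262,.0918],-14)
d=cam('scene');crop(d['img'],320,150,190,140,4,'pics/s22.png')
d=cam('top');crop(d['img'],160,165,160,120,5,'pics/t22.png')
"
```

```text
t=21.20 s tool [0.5041 0.0263 0.0918] [179.93  -0.   -14.06] w 0.0218 F [-6.2 -0.8 11. ]
shift cm now-axes [-0.01  0.01  0.  ]  target-axes [-0.01  0.01  0.  ] turn [ 0.001 -0.    -0.001]
```

View pics/s22.png

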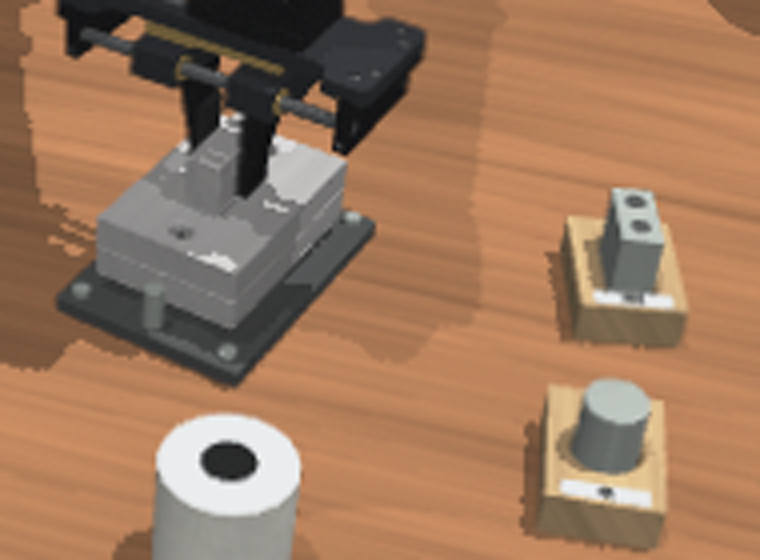

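View pics/t22.png

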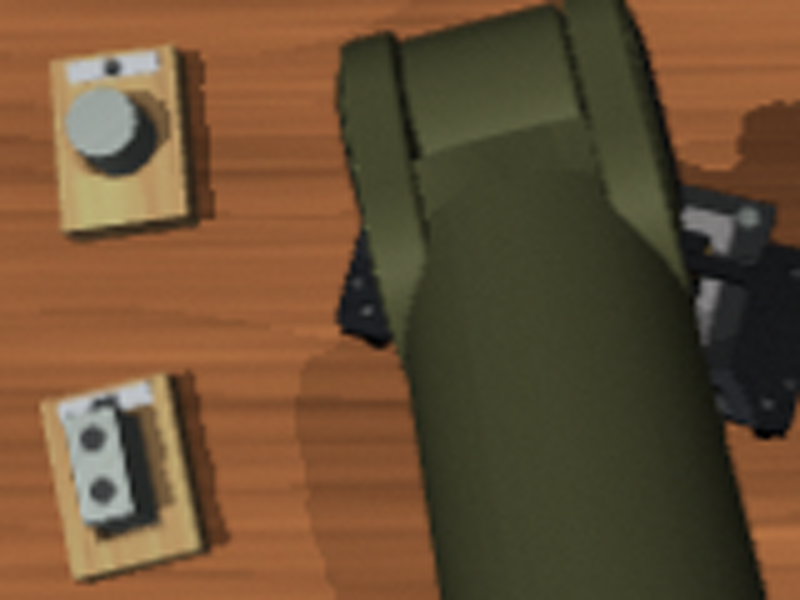

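```bash
python3 -c "
from h import *
plan([.504,.0262,.0918],-14)
d=cam('wrist');crop(d['img'],180,90,280,160,2.8,'pics/w22.png')
d=cam('scene');crop(d['img'],320,150,110,100,7,'pics/s23.png')
"
```

```text
t=21.30 s tool [0.5041 0.0263 0.0918] [179.93  -0.   -14.05] w 0.0213 F [-5.8 -1.2 11.5]
shift cm now-axes [-0.01  0.01  0.  ]  target-axes [-0.01  0.01  0.  ] turn [ 0.001 -0.    -0.001]
```

View pics/w22.png

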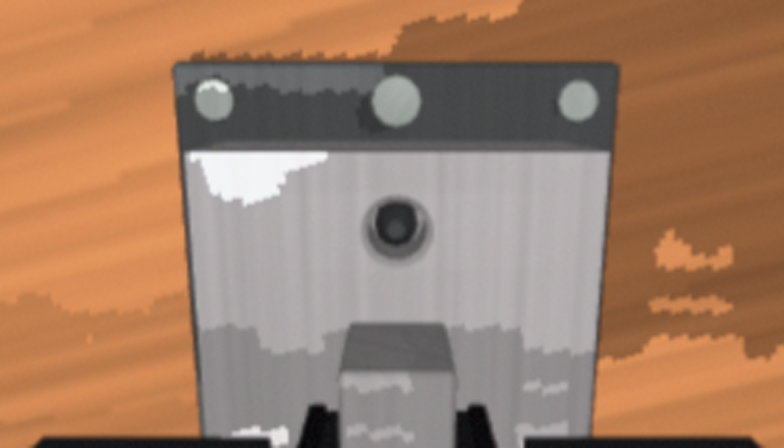

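View pics/s23.png

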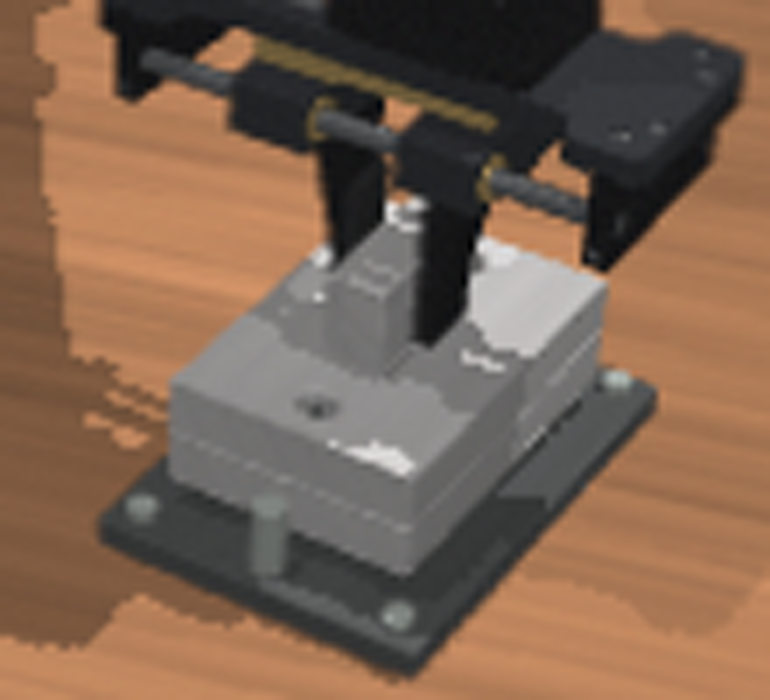

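The grip hasn't slipped: the rib sits at the same pixels as before (tops at row 372). The halves are closed and the stack has gone down, with the force steady. I'm signing off now.

```bash
python3 -c "
from cell import job
print(job.sign_off())"
```

```text
the job is handed in; nothing more can be done
None
```

I finished the task and handed it in at about 21 s of the 67 s allowed; the sign-off gave no verdict.

- **Setting block:** It stands in its own slot (the nearer wooden holder), released. The fingers pressed it onto the slot floor before letting go, and the wrist, scene and top pictures afterwards show it upright and inside the opening. I did not work out its final offset from the slot centre in numbers; I let go with the TCP about 1.7 mm along the slot from the measured holder centre.
- **Upper mould half:** I gripped it by its rib with 45 N and lowered it onto both dowels with no noticeable contact force. Just before lowering, the wrist camera showed hole and dowel in line to better than 1 mm. The last pictures show no open gap between the halves, and the rib has not slipped in the fingers.
- **Pressing:** The halves are held about 5 mm down, judged by how far the tool went below first contact (0.0968 to 0.0918 m). The vertical tool force is steady at about +11 N, against −4.5 N when only carrying the part, so the push on the halves is about 15 N. There is also a steady sideways force of about 6 N.
- **Bystanders:** The round gauge stands where it was in the last picture. The filter element showed in the last scene view and nothing came near it. I did not look at the can again, but the arm's path stayed away from it.

One disagreement: the top camera read sideways (y) positions 3–6 mm off from the wrist camera for the block and the slot. I relied on the wrist camera throughout, and the fits agreed with it.

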